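# Fit the filter blade and show the ball dish to the reader

## Robot

A 6-joint arm with a two-finger parallel gripper is mounted at the origin on the work surface. World frame = base frame: x ahead of the robot, y to its left, z up, the work surface at z = 0. Lengths are in mm, angles in rad, forces in N, time in s.
With the tool pointing down it reaches from about 300 to 850 mm from the base axis. Payload 5.4 kg.
Tool frame: the origin (TCP) lies on the centre line of the jaws, within the pads' length; the fingertips stand 22 mm ahead of it and the grasp point (between the pads) lies 3 mm ahead of it (arm.tcp_to_tips is the distance from the TCP to the fingertips, in mm); z points along the fingers, y is the direction in which the jaws open and shut (so a half turn about z gives the same grasp; the last joint's range is limited). The gripper opens to 85 mm and grips with 20 to 120 N. Pads are 22 mm wide; open, the fingers measure 114 mm over their backs; the gripper's body (76 mm by 85 mm) begins 54 mm behind the grasp point. The pads swing forward as they close: fully open they stand 13 mm farther back than shut.
Start: joints at [1.05, 0.158, 1.597, -0, 1.386, -0.21], TCP at [175.857, 547.431, 253.299] pointing down, gripper open.
Joint ranges: [-2.91, 2.91], [-0.94, 2.29], [0.18, 2.7], [-1.29, 4.43], [0.17, 2.64], [-3, 3]. Speed limits (rad/s): [2.57, 2.57, 3.14, 3.14, 3.14, 3.14].

## Interface

Orientations are given as a 3x3 rotation matrix whose columns are the frame's x, y, z axes.
In Python, from cell import arm gives the robot as it stands.
- The arm moves only by the tool step_arm, never from a script. Its argument "commands" is a list of rows, each a list of 5 numbers: the shift along the tool's x, y, z in units of 40 mm (1.0 is 40 mm), then the turn about the tool's z in units of 5 degrees (1.0 is 5 degrees), then the opening, from 0 (shut) to 1 (fully open). A call has 1 to 20 rows; each row shifts and turns the pose as measured when the row begins, along the tool's axes as they then stand; what a row does not reach is not made up. A row lasts 1/12 s, in which the tool goes at most 41.7 mm and 7.16 degrees, less where a joint would pass 70% of its speed; a pose out of reach is approached as far as the arm can. A call is refused whole if a number of a shift passes 1 or a number of a turn 1, either way. A call with a gripper value outside its range is refused whole. The fingers move at their own pace and stop on an object; "newtons" is the grip in N (left out, the last holds). Time passes only in rows, so rows that do not move let the fingers close. It gives the time, the measured TCP pose, the force and the opening at its end, in the units of the state.
- arm.read_state(): the state, without advancing time (a new reading comes with each control period).
- arm.capture(name): name is "side" or "top" or "wrist"; returns a dict with "img" (400x640x3 uint8, red, green, blue), "camera_matrix" (3x3 intrinsics, pixels), "extrinsics" (4x4, takes a point from camera to world coordinates). Camera axes: x right, y down, z forward; pixel columns grow to the right and rows downward; lengths in mm; the calibration is good to about 2 mm. A picture is of the moment at which its call begins. There is no depth.
- arm.job_done(): hands the job in, once; it reports no verdict.
The state is a dict: "t": time; "joints": joint angles; "joint_vel": joint speeds; "tau": joint torques, N m; "eef_pos": TCP position; "eef_rot": TCP orientation; "ft_force": force on the tool from outside, world axes, zero at the start; "ft_torque": the same for the moment, N m; "grip_width": finger opening in mm.
Only numpy, scipy, OpenCV 4.12 (cv2) and the standard library are available. Lean on these libraries where they do the work, as an engineer would, in place of code of your own. Each camera call takes 0.05 s, during which the arm holds its last target.

## Task

Pull the flat filter blade out of its parking block, slide it down into the slot in the top of the reader until it is fully home, and let go of it; the ball dish stays on its seat until then. Then take the dish by its arched handle, lift it off the seat until the steel ball is level with the reader's lens, and turn it a quarter turn (either way) so that the lens looks in through the open side of the arch, keeping the dish level and the loose ball in the middle all the time. The program finishes while still holding the dish there, steady above its seat, not put down; leave the two flasks and the jar where they stand.

Things in the scene. Friction and masses are not known exactly. Their poses are not given: they have to be found in the camera images.
- station: Fixed reading station: grey slab 130 x 270 x 12 mm with, along its own +y, first the round dish seat and then the white reader block (90 mm along x, 55 mm along y, top 127 mm above the work surface, centre at y = 145 mm; its front face looks to -y towards the dish). Origin on the work surface, on the axis of the seat; z up.
- seat (a point): Centre of the seat's flat round top (76 mm across, 30 mm above the work surface); axes as the station's.
- slot (a point): Centre of the slot's mouth in the reader's top, 127 mm above the work surface. The slot is 44 mm long (station x) and 8.5 mm wide (station y), 60 mm deep, straight down, with a 3 mm chamfer round the mouth; axes as the station's.
- lens (a point): Centre of the round lens on the reader's front face, 100 mm above the work surface, 113 mm from the seat's axis along station +y; axes as the station's.
- blade_grip (a point): Centre of the black grip of the loose filter blade: grip 44 mm (own x) x 14 mm (own y) x 35 mm high (own z, up), its top is the blade's upper end. Below it hangs the flat steel blade, 40 mm wide (x), 5 mm thick (y); its lower edge is 97.5 mm below this point. Pinch the grip across the 14 mm. When home in the reader this point is 37.5 mm above the slot's mouth. About 70 g.
- blade_tip (a point): Middle of the blade's lower edge, axes as blade_grip's (part of the same loose piece).
- rack: Fixed grey parking block 90 (x) x 65 (y) x 70 mm high, in whose slot (44 x 8.5 mm, 50 mm deep, along its x) the blade stands upright at the start, its lower edge 20 mm above the work surface. Origin: centre of its underside.
- dish: Loose round metal ball dish, 112 mm across and 21 mm high at the rim, floor sloping up about 11 degrees from the middle; origin: centre of its flat underside, z up. A flat arch handle spans it: legs at x = +-57 mm, bar along its own x. At the start it stands on the seat with its bar pointing about along station y (a leg in front of the lens); at the end its bar runs along station x. About 220 g.
- dish_bar (a point): Centre of the arch's straight bar, 94 mm above the dish's underside and straight above its middle; bar 120 mm (dish x) x 12 mm (dish y) x 18 mm high. Pinch it across the 12 mm from above. Free height under the bar to the ball's top about 60 mm.
- dish_mid (a point): Middle of the dish's inner floor, 5 mm above its underside, axes as the dish's.
- ball_center (a point): Centre of the loose steel ball, 20 mm across, 33 g, resting in the middle of the dish (about 15 mm above the dish's underside, 79 mm below the bar's centre).
- flask_a: Larger flat white flask, 35 x 70 mm, 111 mm high, to leave alone; origin under its centre.
- flask_b: Smaller flat white flask, 35 x 60 mm, 96 mm high, to leave alone; origin under its centre.
- jar: Round grey jar, 48 mm across, 70 mm high, to leave alone; origin under its centre.
Things that resemble listed ones, but are neither listed nor needed, are in the scene too. There is more than one size of the dish; the one meant has the size given above.

How it is judged (in metres and radians):
On the way:
1. the blade is fully home in the reader's slot and let go, the dish still on its seat (z of blade_tip in the frame of slot between -0.064 and -0.056 m and horizontal distance between blade_tip and slot below 0.006 m and angle between the z axis of blade_tip and the z axis of station, either way round below 0.12 rad and contact force between the fingers and blade below 0.2 N and horizontal distance between dish_mid and seat below 0.02 m and z of dish_mid in the frame of seat below 0.015 m), for 0.2 s.
At the end, for the whole second after the job is handed in: Blade home (lower edge 60 +-4 mm below the slot mouth, centred within 6 mm), let go. Dish held by the fingers alone, within 15 mm of the seat axis, bar within 10 deg of station x, tilt under 5 deg, under 20 mm/s; ball within 10 mm of the dish middle and 15 mm of lens height (z of blade_tip in the frame of slot between -0.064 and -0.056 m and horizontal distance between blade_tip and slot below 0.006 m and angle between the z axis of blade_tip and the z axis of station, either way round below 0.12 rad and contact force between the fingers and blade below 0.2 N and z of ball_center in the frame of lens between -0.015 and 0.015 m and horizontal distance between dish_mid and seat below 0.015 m and angle between the x axis of dish and the x axis of station, either way round below 0.17 rad and angle between dish's own z axis and vertical below 0.09 rad and horizontal distance between ball_center and dish_mid below 0.01 m and distance between ball_center and dish_mid below 0.018 m and linear speed of dish below 0.02 m/s and contact force between the fingers and dish above 1 N and contact force between dish and station below 0.05 N and contact force between dish and blade below 0.05 N); the arm keeps its last pose, push and grip.
It fails at once if the ball rolled away from the middle of the dish (over 30 mm) or left it (horizontal distance between ball_center and dish_mid above 0.03 m or distance between ball_center and dish_mid above 0.04 m).
It fails at once if the dish was tilted by more than 17 degrees (angle between dish's own z axis and vertical above 0.3 rad).
It fails at once if a flask or the jar was moved by more than 30 mm or knocked over (distance of any of flask_a, flask_b, jar from where it was at the start of the episode above 0.03 m or angle between any of flask_a, flask_b, jar's own z axis and vertical above 0.5 rad).
It also fails if it takes over 61 s, if anything falls off the work surface, if the arm or the gripper's body presses on something with over 40 N, if the wrist force passes 120 N, or if a joint passes its speed limit or range.

## Working session

There is one attempt and no reset: what is moved stays moved. The work goes in short steps, Python scripts to look and compute and a tool call to move; the robot and the scene stay as the last step left them, time stands still between calls to the robot, and variables do not carry over. Pictures are saved under pics/ and viewed, and the job is handed in when it is done.

Besides the shell and the picture viewer there is one more tool, called after ">>>" in YAML: its name, and indented under it one key for each argument. step_arm: Moves the arm, as the interface text tells. Its arguments: {"type":"object","properties":{"commands":{"type":"array","items":{"type":"array","items":{"type":"number"}}},"newtons":{"type":"number"}},"required":["commands"]}

```bash
ls; mkdir -p pics; python3 - <<'E'
from cell import arm
import cv2,json,numpy as np
s=arm.read_state(); print(s)
d={}
for n in ["side","top","wrist"]:
    c=arm.capture(n); cv2.imwrite(f"pics/{n}0.png",c["img"][:,:,::-1]); print(n,c["camera_matrix"].tolist(),np.round(c["extrinsics"],4).tolist())
E
```

```text
pics
{'t': 0.0, 'joints': array([ 1.04990848e+00,  1.59034712e-01,  1.59822117e+00,  3.38025132e-06,
        1.38617986e+00, -2.10070613e-01]), 'joint_vel': array([-0.00134351, -0.0005486 ,  0.00025295,  0.00108201, -0.00069954,
        0.00077196]), 'tau': array([ 1.14608611e-04, -3.96022582e+01, -3.31420398e+01, -3.29223831e-04,
        8.87550734e-03, -6.40304066e-06]), 'eef_pos': array([175.58071085, 546.96171462, 252.33044373]), 'eef_rot': array([[-9.52083580e-01,  3.05836576e-01, -9.20094458e-04],
       [ 3.05837714e-01,  9.52082319e-01, -1.59699770e-03],
       [ 3.87585357e-04, -1.80187487e-03, -9.99998302e-01]]), 'ft_force': array([-0.40569629,  0.1611423 , -0.26422567]), 'ft_torque': array([-0.05383799, -0.04079234,  0.01266089]), 'grip_width': 85.52491437720894}
side [[424.67006477940305, 0.0, 319.59056912032156], [0.0, 424.67006477940305, 200.1596335013771], [0.0, 0.0, 1.0]] [[-0.8308, -0.4196, 0.3656, 276.3105], [-0.5565, 0.6369, -0.5336, 436.3106], [-0.0089, -0.6468, -0.7626, 779.5944], [0.0, 0.0, 0.0, 1.0]]
top [[412.9724427044088, 0.0, 321.2230901648287], [0.0, 412.9724427044088, 199.3450984900025], [0.0, 0.0, 1.0]] [[-0.1067, -0.9689, 0.2232, 408.078], [-0.9943, 0.1039, -0.0242, -28.4078], [0.0003, -0.2245, -0.9745, 912.7061], [0.0, 0.0, 0.0, 1.0]]
wrist [[311.613611702079, 0.0, 323.19069112667614], [0.0, 311.613611702079, 202.25351766964772], [0.0, 0.0, 1.0]] [[0.3061, 0.9049, 0.2959, 100.4671], [0.952, -0.2906, -0.0961, 570.4695], [-0.0009, 0.3111, -0.9504, 373.5655], [0.0, 0.0, 0.0, 1.0]]
```

View pics/side0.png

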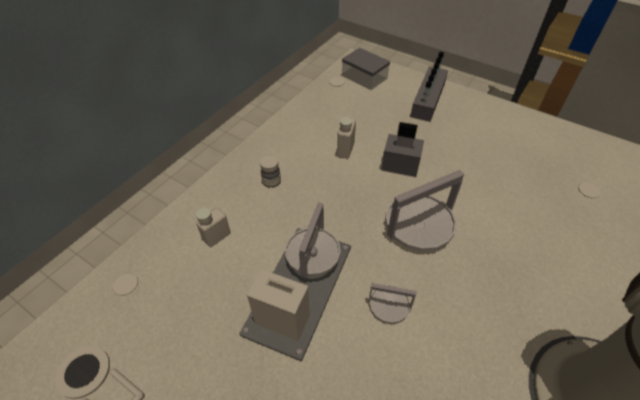

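View pics/top0.png

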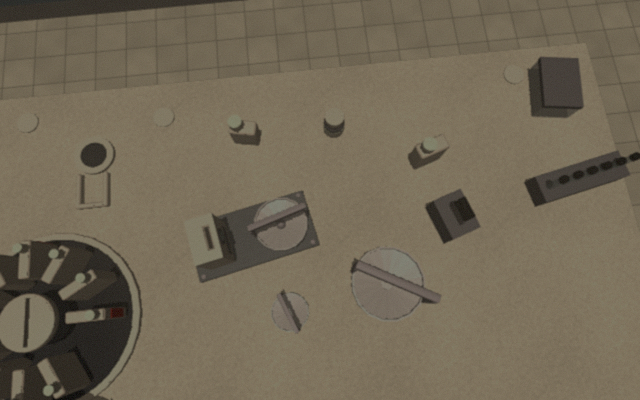

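View pics/wrist0.png

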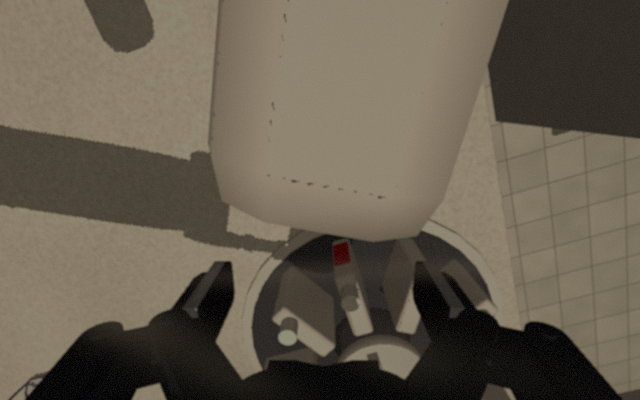

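```bash
cat > h.py <<'E'
import numpy as np,cv2
from cell import arm
def cap(n,f=None):
    c=arm.capture(n); 
    if f: cv2.imwrite(f"pics/{f}.png",c["img"][:,:,::-1]); np.savez(f"pics/{f}.npz",img=c["img"],K=c["camera_matrix"],E=c["extrinsics"])
    return c["img"],c["camera_matrix"],c["extrinsics"]
def plane(K,E,uv,z):
    uv=np.atleast_2d(np.array(uv,float)); d=np.c_[uv,np.ones(len(uv))]@np.linalg.inv(K).T@E[:3,:3].T
    o=E[:3,3]; return (o+d*((z-o[2])/d[:,2])[:,None])
def proj(K,E,P):
    P=np.atleast_2d(np.array(P,float)); q=(P-E[:3,3])@E[:3,:3]@K.T; return q[:,:2]/q[:,2:]
def crop(img,x0,y0,x1,y1,f,name):
    o=cv2.resize(img[y0:y1,x0:x1,::-1],None,fx=f,fy=f,interpolation=cv2.INTER_CUBIC)
    o=cv2.convertScaleAbs(o,alpha=1.7,beta=0); cv2.imwrite(f"pics/{name}.png",o)
def load(f):
    d=np.load(f"pics/{f}.npz"); return d["img"],d["K"],d["E"]
E
python3 - <<'E'
from h import *
i,K,E=cap("top","t1"); crop(i,170,180,330,290,5,"t1a"); crop(i,400,170,500,250,8,"t1b")
i,K,E=cap("side","s1"); crop(i,230,190,370,360,3.5,"s1a"); crop(i,370,100,440,180,7,"s1b")
E
```

```text
(no output)
```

View pics/t1a.png

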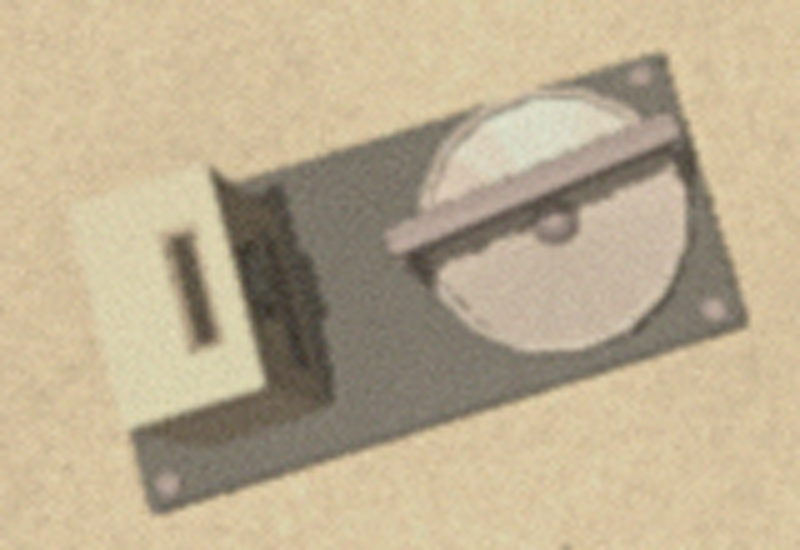

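View pics/t1b.png

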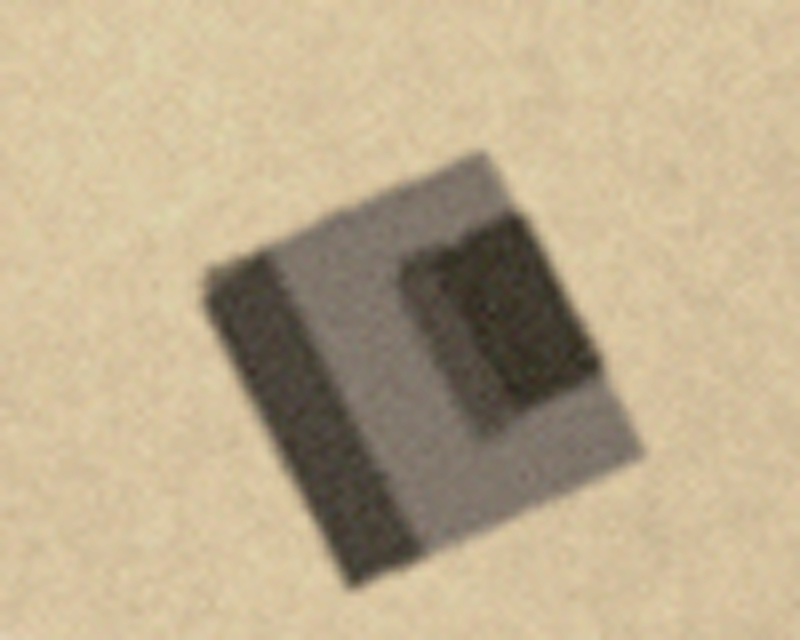

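View pics/s1a.png

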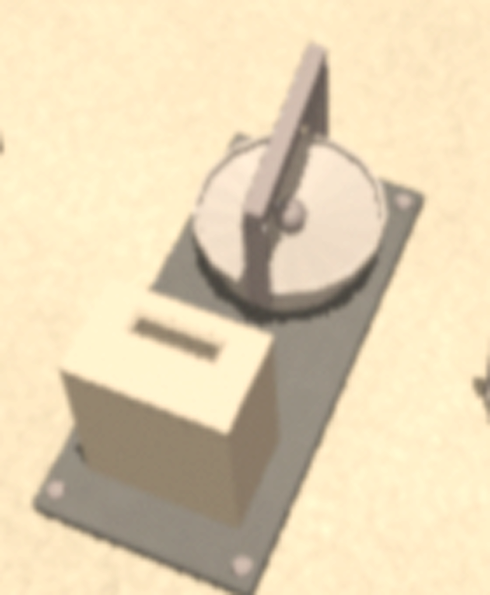

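View pics/s1b.png

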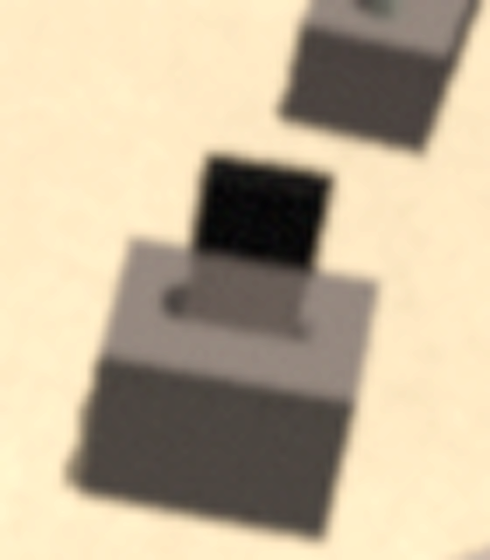

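```bash
python3 - <<'E'
from h import *
np.set_printoptions(precision=1,suppress=True)
_,K,E=load("t1"); _,Ks,Es=load("s1")
T=lambda p,z:plane(K,E,np.array(p)/5.+[170,180]-0.4,z)
S=lambda p,z:plane(Ks,Es,np.array(p)/3.5+[230,190]-.36,z)
def ang(p): 
    return [round(float(np.degrees(np.arctan2(*(p[(k+1)%len(p)]-p[k])[1::-1]))),1) for k in range(len(p))],[round(float(np.linalg.norm((p[(k+1)%len(p)]-p[k]))),1) for k in range(len(p))]
for n,f,p,z in [("readerT",T,[(68,205),(205,162),(267,385),(130,432)],127),("readerS",S,[(133,285),(273,340),(232,433),(62,370)],127),
 ("slotT",T,[(163,237),(188,232),(216,340),(193,350)],127),("slotS",S,[(140,318),(221,347),(210,360),(132,331)],127),
 ("slabT",T,[(662,55),(748,325),(155,512)],12),("slabS",S,[(424,192),(253,595),(35,505)],12),
 ("barT",T,[(670,115),(682,140),(397,256),(387,238)],133),("barS",S,[(313,42),(328,50),(265,218),(245,213)],133)]:
    q=f(p,z); print(n,q.tolist() and q[:,:2].tolist(),"c",q.mean(0)); print("   ",ang(q))
T=lambda p,z:plane(K,E,np.array(p)/8.+[400,170]-0.44,z)
S=lambda p,z:plane(Ks,Es,np.array(p)/7+[370,100]-.43,z)
for n,f,p,z in [("gripTfar",T,[(520,212),(605,362)],135),("gripSfar",S,[(207,155),(332,178)],135),("gripSlow",S,[(193,247),(310,270)],100),("rackT",T,[(485,150),(645,455),(425,552),(275,245)],70),("rackS",S,[(132,240),(378,285),(350,402),(100,357)],70)]:
    q=f(p,z); print(n,q[:,:2].tolist(),"c",q.mean(0)); print("   ",ang(q))
E
```

```text
readerT [[574.6001725263054, 221.32841729634023], [585.8813344671814, 167.97636068448048], [497.3388885127947, 148.68788194749916], [485.24681780356065, 200.90749949211627]] c [535.8 184.7 127. ]
    ([-78.1, -167.7, 103.0, 12.9], [54.5, 90.6, 53.6, 91.7])
readerS [[574.3722926956959, 166.71605758872505], [497.68052392404275, 153.13163348086982], [485.8208731323961, 203.86544816135194], [573.6443844877455, 222.970196382843]] c [532.9 186.7 127. ]
    ([-170.0, 103.2, 12.3, -89.3], [77.9, 52.1, 89.9, 56.3])
slotT [[558.1963511676853, 185.41184657298516], [559.1167564953229, 175.76682729344085], [516.4219958687145, 167.05454468859344], [513.5563703079561, 175.92217155126215]] c [536.8 176.  127. ]
    ([-84.5, -168.5, 107.9, 12.0], [9.7, 43.6, 9.3, 45.6])
slotS [[559.7488531994304, 179.61260358559105], [516.713536560623, 170.34016416824534], [517.0162685194714, 178.99229043502464], [558.5496039535022, 187.51491629746798]] c [538.  179.1 127. ]
    ([-167.8, 88.0, 11.6, -81.4], [44.0, 8.7, 42.4, 8.0])
slabT [[639.0599645367068, -9.962300169720486], [514.0482497402172, -35.58575209806482
[... 1107 characters left out ...]
3.3, 16.7], [42.0, 42.0])
gripSlow [[560.8986643944794, -313.19692659338716], [522.1716199230486, -324.4225666631779]] c [ 541.5 -318.8  100. ]
    ([-163.8, 16.2], [40.3, 40.3])
rackT [[593.5897568989699, -343.05345333856616], [509.09141258919607, -369.3153416698785], [490.3590199415572, -308.43330248635806], [574.1376305044282, -283.7474568005519]] c [ 541.8 -326.1   70. ]
    ([-162.7, 107.1, 16.4, -71.8], [88.5, 63.7, 87.3, 62.4])
rackS [[593.5275928831343, -337.6809683704629], [509.45292936377837, -363.94021150645494], [492.16751909772603, -304.12481002967274], [574.0368219794362, -277.15937269093683]] c [ 542.3 -320.7   70. ]
    ([-162.7, 106.1, 18.2, -72.1], [88.1, 62.3, 86.2, 63.6])
```

>>> step_arm:
  commands:
    - [0, 0, -0.5, 1, 1]
    - [0, 0, -0.5, 1, 1]
    - [0, 0, -0.5, 1, 1]
    - [0, 0, 0, 1, 1]
    - [0, 0, 0, 1, 1]
    - [0, 0, 0, 1, 1]
    - [0, 0, 0, 1, 1]
    - [0, 0, 0, 1, 1]
    - [0, 0, 0, 1, 1]
    - [0, 0, 0, 1, 1]
    - [0, 0, 0, 1, 1]
    - [0, 0, 0, 1, 1]
    - [0, 0, 0, 1, 1]
    - [0, 0, 0, 1, 1]
    - [0, 0, 0, 1, 1]
    - [0, 0, 0, 1, 1]
    - [0, 0, 0, 1, 1]
    - [0, 0, 0, 1, 1]
    - [0, 0, 0, 1, 1]
    - [0, 0, 0, 1, 1]

```text
t: 1.92
eef_pos: [174.7, 545.4, 311.7]
eef_rot: [[0.541, 0.841, -0.004], [0.841, -0.541, -0.008], [-0.009, 0.0, -1.0]]
ft_force: [-0.1, -0.1, 0.4]
grip_width: 85.2
```

>>> step_arm:
  commands:
    - [0, 0, 0, 1, 1]
    - [0, 0, 0, 1, 1]
    - [0, 0, 0, 1, 1]
    - [0, 0, 0, 1, 1]
    - [0, 0, 0, 1, 1]
    - [0, 0, 0, 1, 1]
    - [0, 0, 0, 1, 1]
    - [0, 0, 0, 1, 1]
    - [0, 0, 0, 1, 1]
    - [0, 0, 0, 0, 1]

```text
t: 2.75
eef_pos: [174.2, 544.5, 309.7]
eef_rot: [[0.985, 0.17, -0.006], [0.17, -0.985, -0.011], [-0.008, 0.01, -1.0]]
ft_force: [-0.0, -0.2, 0.0]
grip_width: 85.6
```

```bash
cat >> h.py <<'E'
def go(x,y,z,yaw=None):
    s=arm.read_state(); R=s["eef_rot"]; p=s["eef_pos"]
    d=R.T@(np.array([x,y,z])-p)/40
    cur=np.degrees(np.arctan2(R[1,1],R[0,1]))
    print("t",round(s["t"],2),"pos",np.round(p,1),"yaw",round(cur,2),"tilt",np.round(R[:2,2],4),"w",round(s["grip_width"],1),"F",np.round(s["ft_force"],1),"q",np.round(s["joints"],2))
    print("units",np.round(d,2),"turn units",None if yaw is None else round(-((yaw-cur+180)%360-180)/5,2))
E
python3 -c "
from h import *
go(542,-322,300,-72.7)"
```

```text
t 2.75 pos [174.2 544.5 309.7] yaw -80.22 tilt [-0.0064 -0.011 ] w 85.6 F [-0.  -0.2  0. ] q [1.05 0.13 1.52 0.   1.51 2.45]
units [ 5.39 22.91  0.42] turn units -1.5
```

>>> step_arm:
  commands:
    - [0, 0, 0, -0.7, 1]
    - [0, 0, 0, -0.7, 1]
    - [0, 0, 0, 0, 1]

```text
t: 3.0
eef_pos: [174.1, 544.3, 309.1]
eef_rot: [[0.954, 0.3, -0.007], [0.3, -0.954, -0.012], [-0.01, 0.009, -1.0]]
ft_force: [0.8, -0.5, 1.4]
grip_width: 85.6
```

```bash
python3 -c "
from h import *
go(542,-322,300,-72.7)"
```

```text
t 3.0 pos [174.1 544.3 309.1] yaw -72.54 tilt [-0.0068 -0.0119] w 85.6 F [ 0.8 -0.5  1.4] q [1.05 0.13 1.52 0.   1.51 2.32]
units [ 2.28 23.42  0.42] turn units 0.03
```

>>> step_arm:
  commands:
    - [0.1, 0.5, 0, 0, 1]
    - [0.1, 0.9, 0, 0, 1]
    - [0.1, 0.9, 0, 0, 1]
    - [0.1, 0.9, 0, 0, 1]
    - [0.1, 0.9, 0, 0, 1]
    - [0.1, 0.9, 0, 0, 1]
    - [0.1, 0.9, 0, 0, 1]
    - [0.1, 0.9, 0, 0, 1]
    - [0.1, 0.9, 0, 0, 1]
    - [0.1, 0.9, 0, 0, 1]
    - [0.1, 0.9, 0, 0, 1]
    - [0.1, 0.9, 0, 0, 1]
    - [0.1, 0.9, 0, 0, 1]
    - [0.1, 0.9, 0, 0, 1]
    - [0.1, 0.9, 0, 0, 1]
    - [0.1, 0.9, 0, 0, 1]
    - [0.1, 0.9, 0, 0, 1]
    - [0.1, 0.9, 0, 0, 1]

```text
t: 4.5
eef_pos: [441.9, -57.2, 314.5]
eef_rot: [[0.949, 0.315, 0.003], [0.315, -0.949, -0.01], [-0.0, 0.01, -1.0]]
ft_force: [0.2, 0.7, 0.3]
grip_width: 85.5
```

```bash
python3 -c "
from h import *
go(542,-322,300,-72.7)"
```

```text
t 4.5 pos [441.9 -57.2 314.5] yaw -71.63 tilt [ 0.0029 -0.0098] w 85.5 F [0.2 0.7 0.3] q [-0.4  -0.23  1.85 -0.01  1.51  0.85]
units [0.29 7.07 0.44] turn units 0.21
```

>>> step_arm:
  commands:
    - [0, 0.9, 0.1, 0.2, 1]
    - [0, 0.9, 0.1, 0, 1]
    - [0, 0.9, 0.1, 0, 1]
    - [0, 0.9, 0.1, 0, 1]
    - [0.1, 0.9, 0, 0, 1]
    - [0.1, 0.9, 0, 0, 1]
    - [0.1, 0.5, 0, 0, 1]
    - [0, 0.3, 0, 0, 1]
    - [0, 0, 0, 0, 1]
    - [0, 0, 0, 0, 1]

```text
t: 5.33
eef_pos: [530.0, -311.3, 298.3]
eef_rot: [[0.957, 0.289, 0.004], [0.289, -0.957, -0.01], [0.0, 0.011, -1.0]]
ft_force: [-0.9, -0.0, -0.2]
grip_width: 85.4
```

```bash
python3 -c "
from h import *
go(542,-322,250,-72.7)
i,K,E=cap('wrist','w2')
print(proj(K,E,[[541.8,-322,135]]))"
```

```text
t 5.33 pos [ 530.  -311.3  298.3] yaw -73.21 tilt [ 0.0035 -0.01  ] w 85.4 F [-0.9 -0.  -0.2] q [-0.72  0.23  1.43 -0.01  1.48  0.55]
units [0.21 0.33 1.21] turn units -0.1
[[334.67098279 181.2674006 ]]
```

View pics/w2.png

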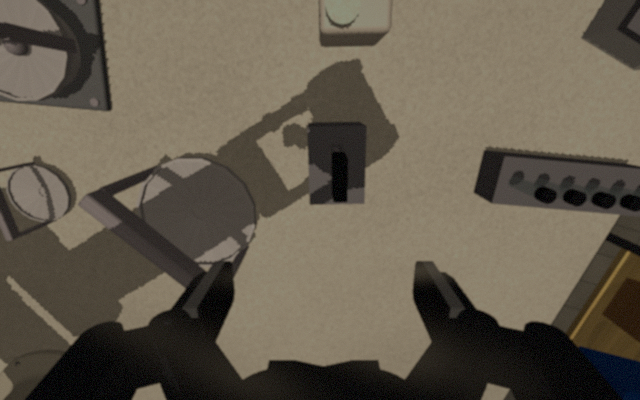

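```bash
python3 -c "
from h import *
i,K,E=load('w2'); crop(np.clip(i.astype(int)*2,0,255).astype(np.uint8),295,110,385,220,6,'w2c')"
```

```text
(no output)
```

View pics/w2c.png

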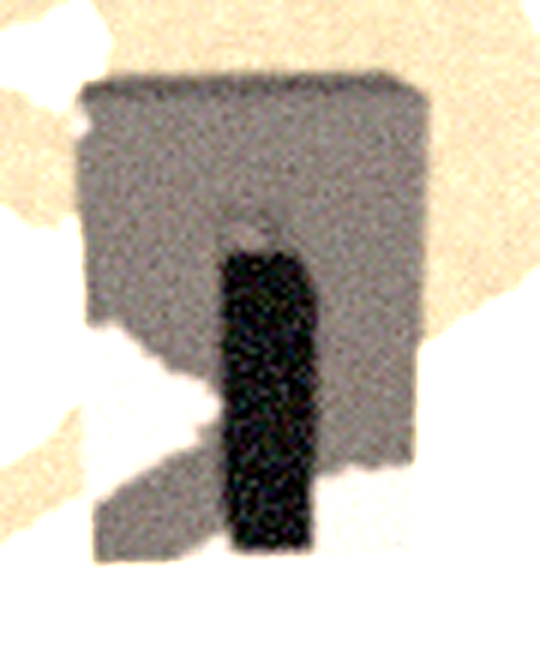

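```bash
python3 -c "
from h import *
i,K,E=load('w2')
f=lambda p,z:plane(K,E,np.array(p)/6+[295,110]-.42,z)
a=np.radians(17.3);ux=np.array([np.cos(a),np.sin(a),0])
b=f([(228,550),(313,550)],135);print(b,b.mean(0)+22*ux)
t=f([(222,252),(305,252)],100);print(t,t.mean(0)-22*ux)
r=f([(85,90),(425,90),(412,465),(96,562)],70);print(r, np.degrees(np.arctan2(*(r[1]-r[0])[1::-1])),np.degrees(np.arctan2(*(r[0]-r[3])[1::-1])))
l=f([(222,270),(228,540)],135);print(np.degrees(np.arctan2(*(l[0]-l[1])[1::-1])))
"
```

```text
[[ 522.40456316 -325.98586422  135.        ]
 [ 526.2875741  -339.0230892   135.        ]] [ 545.35080622 -325.96222948  135.        ]
[[ 562.77176945 -313.76086026  100.        ]
 [ 566.84304276 -327.3443779   100.        ]] [ 543.80266852 -327.09486631  100.        ]
[[ 579.58305397 -283.589662     70.        ]
 [ 597.40022365 -342.8480268    70.        ]
 [ 529.85379221 -363.67625989   70.        ]
 [ 493.37024574 -310.48599173   70.        ]] -73.26558176611125 17.32667027263196
18.524486513245893
```

```bash
python3 -c "
from h import *
go(543.5,-324.5,180,-72.7)"
```

```text
t 5.38 pos [ 529.9 -311.   298.2] yaw -73.19 tilt [ 0.0033 -0.0102] w 85.3 F [-1.  -0.6 -0.6] q [-0.72  0.23  1.43 -0.01  1.48  0.55]
units [0.23 0.39 2.96] turn units -0.1
```

>>> step_arm:
  commands:
    - [0.1, 0.2, 0.5, -0.1, 1]
    - [0.1, 0.2, 0.8, 0, 1]
    - [0, 0, 0.8, 0, 1]
    - [0, 0, 0.6, 0, 1]
    - [0, 0, 0.2, 0, 1]
    - [0, 0, 0, 0, 1]
    - [0, 0, 0, 0, 1]

```text
t: 5.97
eef_pos: [544.5, -318.7, 184.3]
eef_rot: [[0.952, 0.305, 0.009], [0.305, -0.952, -0.014], [0.005, 0.016, -1.0]]
ft_force: [-1.4, -0.0, 0.9]
grip_width: 85.3
```

```bash
python3 -c "
from h import *
go(543.5,-324.5,123,-72.7)
i,K,E=cap('wrist','w3')
crop(i,220,150,420,290,4,'w3c')
print(proj(K,E,[[543.5,-324.5,135]]))"
```

```text
t 5.97 pos [ 544.5 -318.7  184.3] yaw -72.24 tilt [ 0.0094 -0.0137] w 85.3 F [-1.4 -0.   0.9] q [-0.72  0.35  1.51 -0.    1.27  0.54]
units [-0.08  0.11  1.53] turn units 0.09
[[328.61781445 245.5840579 ]]
```

View pics/w3c.png

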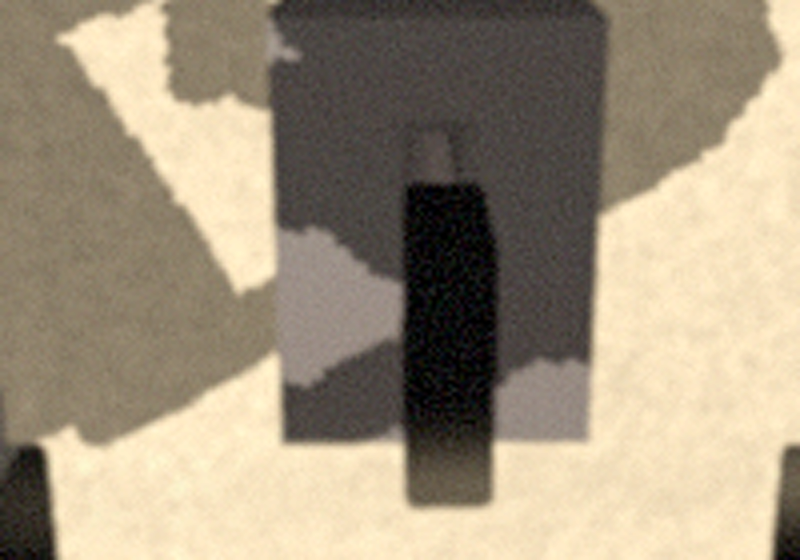

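```bash
python3 -c "
from h import *
i,K,E=load('w3')
f=lambda p,z:plane(K,E,np.array(p)/4+[220,150]-.375,z)
a=np.radians(17.3);ux=np.array([np.cos(a),np.sin(a),0])
b=f([(405,505),(492,505)],135);print(b,b.mean(0)+22*ux)
t=f([(405,187),(482,187)],100);print(t,t.mean(0)-22*ux)
l=f([(405,220),(405,500)],135);print(np.degrees(np.arctan2(*(l[0]-l[1])[1::-1])))
"
```

```text
[[ 522.34169467 -326.31973381  135.        ]
 [ 526.35442299 -339.28012628  135.        ]] [ 545.35279642 -326.25768281  135.        ]
[[ 561.70181832 -314.13895842  100.        ]
 [ 565.69214265 -326.81378596  100.        ]] [ 542.6922429  -327.01861942  100.        ]
17.614727570305625
```

>>> step_arm:
  commands:
    - [-0.04, 0.08, 0, 0, 1]
    - [-0.03, 0.08, 0.2, 0, 1]
    - [0, 0, 0.5, 0, 1]
    - [0, 0, 0.5, 0, 1]
    - [0, 0, 0.2, 0, 1]
    - [0, 0, 0, 0, 1]
    - [0, 0, 0, 0, 1]

```text
t: 6.6
eef_pos: [549.7, -332.6, 138.0]
eef_rot: [[0.952, 0.305, 0.025], [0.305, -0.952, -0.028], [0.015, 0.034, -0.999]]
ft_force: [-0.0, 1.2, 0.7]
grip_width: 85.5
```

```bash
python3 -c "
from h import *
go(543.7,-325.8,123,-72.7)
i,K,E=cap('wrist','w4')
crop(i,200,120,440,300,3,'w4c')
"
```

```text
t 6.6 pos [ 549.7 -332.6  138. ] yaw -72.25 tilt [ 0.0251 -0.0279] w 85.5 F [-0.   1.2  0.7] q [-0.73  0.41  1.53 -0.    1.17  0.53]
units [-0.1  -0.22  0.37] turn units 0.09
```

View pics/w4c.png

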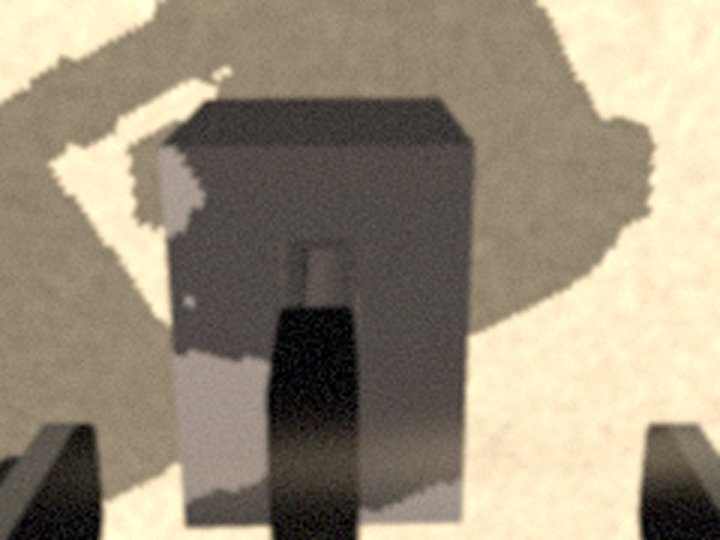

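>>> step_arm:
  commands:
    - [0, 0, 0, 0, 1]
    - [0, 0, 0, 0, 1]
    - [0, 0, 0, 0, 1]
    - [0, 0, 0, 0, 1]

```text
t: 6.98
eef_pos: [551.3, -334.1, 142.3]
eef_rot: [[0.952, 0.305, 0.03], [0.306, -0.952, -0.032], [0.019, 0.04, -0.999]]
ft_force: [-0.1, -0.6, -0.1]
grip_width: 85.4
```

```bash
python3 -c "
from h import *
go(543.7,-325.8,123,-72.7)
"
```

```text
t 6.98 pos [ 551.3 -334.1  142.3] yaw -72.25 tilt [ 0.0298 -0.0322] w 85.4 F [-0.1 -0.6 -0.1] q [-0.73  0.41  1.52 -0.    1.17  0.53]
units [-0.13 -0.27  0.47] turn units 0.09
```

>>> step_arm:
  commands:
    - [0, 0, -0.5, 0, 1]
    - [0, 0, -0.5, 0, 1]

```text
t: 7.15
eef_pos: [548.1, -331.0, 178.7]
eef_rot: [[0.952, 0.305, 0.023], [0.305, -0.952, -0.027], [0.014, 0.032, -0.999]]
ft_force: [0.2, -0.5, 0.8]
grip_width: 85.7
```

```bash
python3 -c "
from h import *
go(543.7,-325.8,123,-72.7)
"
```

```text
t 7.15 pos [ 548.1 -331.   178.7] yaw -72.24 tilt [ 0.0235 -0.0265] w 85.7 F [ 0.2 -0.5  0.8] q [-0.73  0.36  1.5  -0.    1.24  0.53]
units [-0.08 -0.2   1.39] turn units 0.09
```

>>> step_arm:
  commands:
    - [0, 0, 0, 0, 1]
    - [0, 0, 0, 0, 1]

```text
t: 7.32
eef_pos: [550.0, -332.5, 183.5]
eef_rot: [[0.952, 0.305, 0.03], [0.306, -0.952, -0.032], [0.018, 0.039, -0.999]]
ft_force: [-0.4, 0.3, -0.2]
grip_width: 85.3
```

```bash
python3 -c "
from h import *
go(543.7,-325.8,123,-72.7)
"
```

```text
t 7.32 pos [ 550.  -332.5  183.5] yaw -72.24 tilt [ 0.0296 -0.032 ] w 85.3 F [-0.4  0.3 -0.2] q [-0.73  0.36  1.5  -0.    1.24  0.53]
units [-0.13 -0.27  1.5 ] turn units 0.09
```

```bash
cat >> h.py <<'E'
def pq():
    s=arm.read_state(); print(round(s["t"],2),"q",np.round(s["joints"],4),"p",np.round(s["eef_pos"],1),"tilt",np.round(s["eef_rot"][:2,2],4),"tau",np.round(s["tau"],1))
E
python3 -c "
from h import *
pq()"
```

```text
7.32 q [-0.7296  0.3576  1.5001 -0.0043  1.2405  0.5321] p [ 550.  -332.5  183.5] tilt [ 0.0296 -0.032 ] tau [  0.  -48.5 -33.9  -0.   -0.2  -0. ]
```

>>> step_arm:
  commands:
    - [0, 0, 0, 0, 1]
    - [0, 0, 0, 0, 1]
    - [0, 0, 0, 0, 1]

```text
t: 7.57
eef_pos: [549.7, -332.2, 181.7]
eef_rot: [[0.952, 0.305, 0.029], [0.306, -0.952, -0.031], [0.018, 0.038, -0.999]]
ft_force: [0.2, -0.6, -1.0]
grip_width: 85.1
```

```bash
python3 -c "
from h import *
pq()"
```

```text
7.57 q [-0.7296  0.3591  1.5019 -0.0043  1.2385  0.532 ] p [ 549.7 -332.2  181.7] tilt [ 0.0287 -0.0311] tau [  0.  -46.8 -32.3  -0.   -0.2   0. ]
```

>>> step_arm:
  commands:
    - [-0.1, -0.1, 0.3, 0, 1]
    - [0, -0.1, 0.3, 0, 1]
    - [0, 0, 0.3, 0, 1]

```text
t: 7.82
eef_pos: [545.1, -327.4, 144.5]
eef_rot: [[0.952, 0.305, 0.031], [0.306, -0.952, -0.033], [0.019, 0.041, -0.999]]
ft_force: [0.8, 0.3, 0.8]
grip_width: 85.8
```

```bash
python3 -c "
from h import *
pq()"
```

```text
7.82 q [-0.7287  0.3809  1.5518 -0.0043  1.1639  0.5334] p [ 545.1 -327.4  144.5] tilt [ 0.0309 -0.0329] tau [ -0.1 -47.6 -31.2  -0.    0.2   0. ]
```

>>> step_arm:
  commands:
    - [0, 0, -0.5, 0, 1]
    - [0, 0, -0.6, 0, 1]
    - [0, 0, -0.5, 0, 1]
    - [0, 0, -0.4, 0, 1]
    - [0, 0, -0.3, 0, 1]
    - [0, 0, -0.2, 0, 1]
    - [0, 0, -0.15, 0, 1]
    - [0, 0, -0.1, 0, 1]
    - [0, 0, -0.05, 0, 1]

```text
t: 8.57
eef_pos: [537.4, -319.1, 242.4]
eef_rot: [[0.952, 0.305, 0.01], [0.306, -0.952, -0.014], [0.005, 0.016, -1.0]]
ft_force: [0.2, -0.2, 0.2]
grip_width: 85.4
```

```bash
python3 -c "
from h import *
pq()"
```

```text
8.57 q [-0.7271  0.2824  1.474  -0.004   1.3684  0.5339] p [ 537.4 -319.1  242.4] tilt [ 0.01   -0.0141] tau [  0.  -44.5 -33.1  -0.   -0.1   0. ]
```

>>> step_arm:
  commands:
    - [0, 0, -0.4, 0, 1]
    - [0, 0, -0.4, 0, 1]
    - [0, 0, -0.3, 0, 1]
    - [0, 0, -0.2, 0, 1]
    - [0, 0, -0.15, 0, 1]
    - [0, 0, -0.1, 0, 1]
    - [0, 0, -0.05, 0, 1]
    - [0, 0, -0.05, 0, 1]

```text
t: 9.23
eef_pos: [535.2, -317.0, 305.8]
eef_rot: [[0.952, 0.305, 0.002], [0.305, -0.952, -0.007], [0.0, 0.008, -1.0]]
ft_force: [-0.4, -0.1, -0.6]
grip_width: 85.4
```

```bash
python3 -c "
from h import *
pq(); go(543.7,-325.8,123,-72.7)"
```

```text
9.23 q [-0.7269  0.2463  1.3924 -0.0039  1.4963  0.5339] p [ 535.2 -317.   305.8] tilt [ 0.0023 -0.0073] tau [  0.  -44.3 -34.3  -0.   -0.1   0. ]
t 9.23 pos [ 535.2 -317.   305.8] yaw -72.22 tilt [ 0.0023 -0.0073] w 85.4 F [-0.4 -0.1 -0.6] q [-0.73  0.25  1.39 -0.    1.5   0.53]
units [0.13 0.24 4.57] turn units 0.1
```

>>> step_arm:
  commands:
    - [0.05, 0.1, 0.9, 0, 1]
    - [0, 0, 0.9, 0, 1]
    - [0, 0, 0.9, 0, 1]
    - [0, 0, 0.9, 0, 1]
    - [0, 0, 0.5, 0, 1]
    - [0, 0, 0, 0, 1]

```text
t: 9.73
eef_pos: [540.5, -322.9, 138.1]
eef_rot: [[0.952, 0.305, 0.007], [0.305, -0.952, -0.012], [0.003, 0.013, -1.0]]
ft_force: [0.4, 0.9, -1.0]
grip_width: 85.7
```

```bash
python3 -c "
from h import *
pq(); go(543.7,-325.8,123,-72.7)"
```

```text
9.73 q [-0.7284  0.394   1.5479 -0.0042  1.1864  0.5335] p [ 540.5 -322.9  138.1] tilt [ 0.0073 -0.0117] tau [ -0.2 -48.8 -33.4  -0.   -0.7   0. ]
t 9.73 pos [ 540.5 -322.9  138.1] yaw -72.22 tilt [ 0.0073 -0.0117] w 85.7 F [ 0.4  0.9 -1. ] q [-0.73  0.39  1.55 -0.    1.19  0.53]
units [0.05 0.09 0.38] turn units 0.1
```

>>> step_arm:
  commands:
    - [0.06, 0.1, 0.45, 0, 1]
    - [0, 0, 0, 0, 1]

```text
t: 9.9
eef_pos: [543.2, -325.3, 118.6]
eef_rot: [[0.952, 0.305, 0.004], [0.305, -0.952, -0.009], [0.001, 0.01, -1.0]]
ft_force: [-0.7, 0.5, -1.8]
grip_width: 85.2
```

```bash
python3 -c "
from h import *
pq(); go(543.7,-325.8,123,-72.7)
i,K,E=cap('wrist','w5');i,K,E=cap('side','s5');crop(i,340,70,460,180,6,'s5c')"
```

```text
9.9 q [-0.7284  0.4284  1.5441 -0.0042  1.1599  0.5337] p [ 543.2 -325.3  118.6] tilt [ 0.0043 -0.009 ] tau [ -0.2 -51.4 -35.    0.   -0.8   0. ]
t 9.9 pos [ 543.2 -325.3  118.6] yaw -72.22 tilt [ 0.0043 -0.009 ] w 85.2 F [-0.7  0.5 -1.8] q [-0.73  0.43  1.54 -0.    1.16  0.53]
units [ 0.01  0.02 -0.11] turn units 0.1
```

View pics/w5.png

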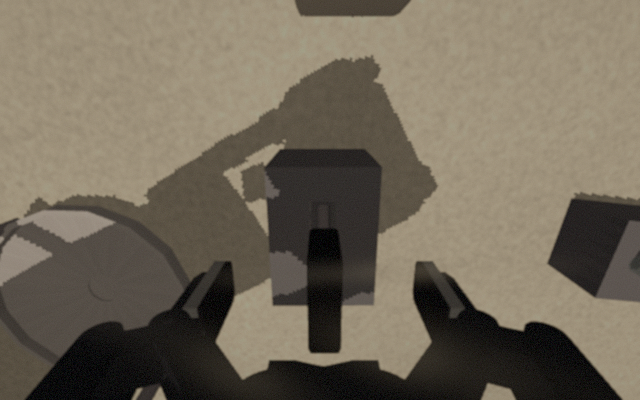

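View pics/s5c.png

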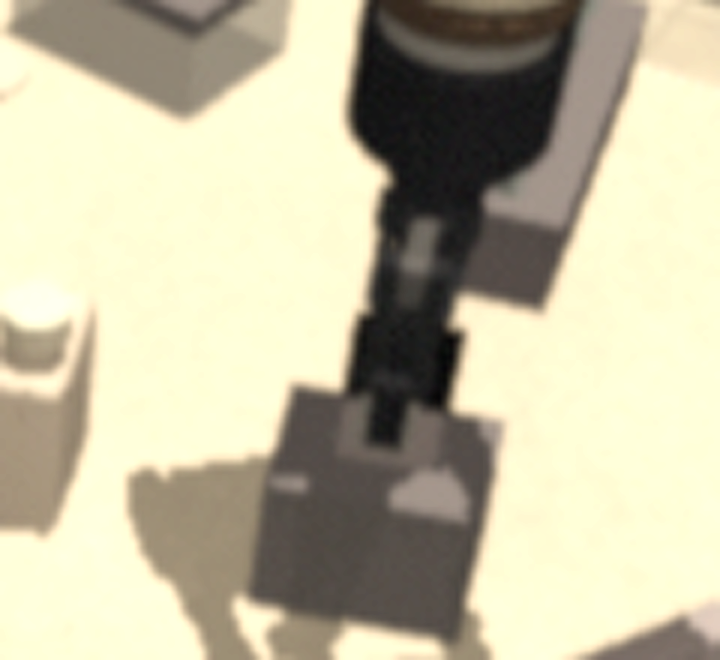

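>>> step_arm:
  commands:
    - [0, 0, -0.08, 0, 0.5]
    - [0, 0, -0.02, 0, 0]
    - [0, 0, -0.02, 0, 0]
    - [0, 0, -0.02, 0, 0]
    - [0, 0, -0.02, 0, 0]
    - [0, 0, -0.02, 0, 0]
    - [0, 0, -0.02, 0, 0]
    - [0, 0, -0.02, 0, 0]
  newtons: 50

```text
t: 10.67
eef_pos: [548.1, -328.0, 142.3]
eef_rot: [[0.952, 0.306, 0.019], [0.306, -0.952, -0.02], [0.012, 0.024, -1.0]]
ft_force: [-0.4, 1.6, -1.2]
grip_width: 13.1
```

```bash
python3 -c "
from h import *
pq(); go(543.7,-325.8,123,-72.7)"
```

```text
10.67 q [-0.7271  0.4017  1.529  -0.0025  1.1839  0.5337] p [ 548.1 -328.   142.3] tilt [ 0.0187 -0.0197] tau [ -0.8 -47.  -32.   -0.5  -0.8  -0. ]
t 10.67 pos [ 548.1 -328.   142.3] yaw -72.19 tilt [ 0.0187 -0.0197] w 13.1 F [-0.4  1.6 -1.2] q [-0.73  0.4   1.53 -0.    1.18  0.53]
units [-0.09 -0.1   0.48] turn units 0.1
```

```bash
python3 -c "
from h import *
pq()
i,K,E=cap('wrist','w6');i,K,E=cap('side','s6');crop(i,340,70,460,180,6,'s6c')"
```

```text
10.67 q [-0.7271  0.4017  1.529  -0.0025  1.1839  0.5337] p [ 548.1 -328.   142.3] tilt [ 0.0187 -0.0197] tau [ -0.8 -47.  -32.   -0.5  -0.8  -0. ]
```

View pics/w6.png

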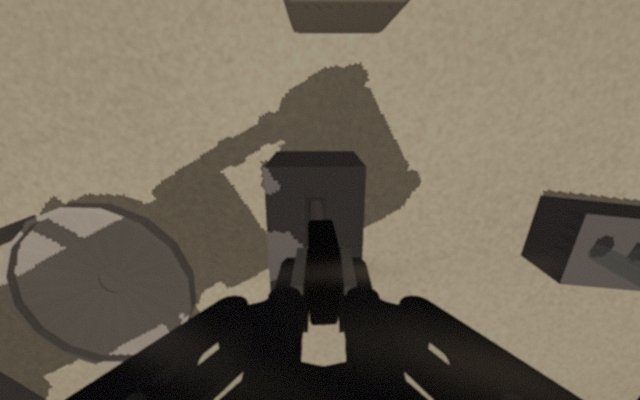

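View pics/s6c.png

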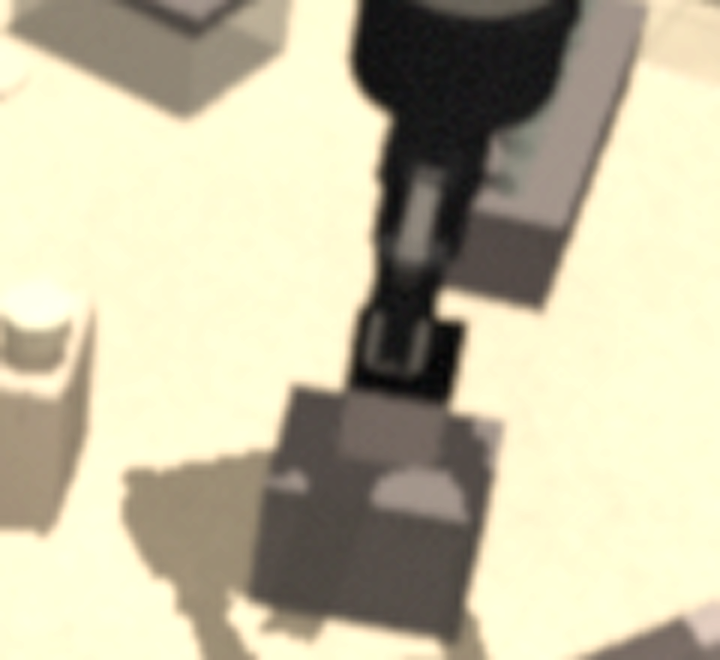

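>>> step_arm:
  commands:
    - [0.01, 0.02, -0.2, 0, 0]
    - [0.01, 0.03, -0.3, 0, 0]
    - [0.01, 0.03, -0.3, 0, 0]
  newtons: 80

```text
t: 11.02
eef_pos: [548.2, -329.2, 173.1]
eef_rot: [[0.952, 0.306, 0.014], [0.306, -0.952, -0.016], [0.008, 0.02, -1.0]]
ft_force: [-0.5, 1.6, -1.2]
grip_width: 12.0
```

```bash
python3 -c "
from h import *
pq(); go(546,-327,220,-72.7)
i,K,E=cap('side','s7');crop(i,340,70,460,180,6,'s7c')"
```

```text
11.02 q [-0.7281  0.3744  1.4997 -0.0031  1.2462  0.5326] p [ 548.2 -329.2  173.1] tilt [ 0.0139 -0.0164] tau [ -0.6 -47.  -32.6  -0.4  -1.   -0. ]
t 11.02 pos [ 548.2 -329.2  173.1] yaw -72.18 tilt [ 0.0139 -0.0164] w 12.0 F [-0.5  1.6 -1.2] q [-0.73  0.37  1.5  -0.    1.25  0.53]
units [-0.02 -0.05 -1.17] turn units 0.1
```

View pics/s7c.png

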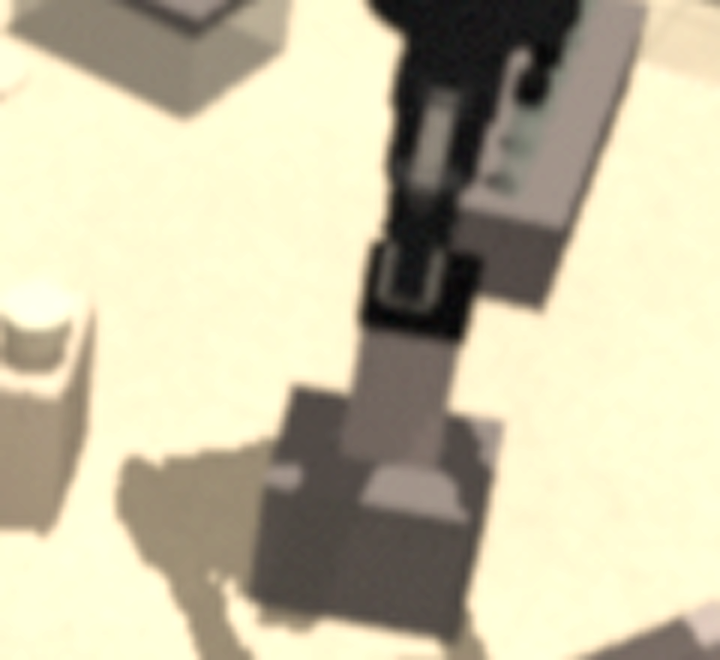

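>>> step_arm:
  commands:
    - [0.01, 0.03, -0.3, 0, 0]
    - [0.01, 0.03, -0.3, 0, 0]
    - [0, 0.02, -0.4, 0, 0]
    - [0, 0, -0.5, 0, 0]
    - [0, 0, -0.5, 0, 0]
    - [0, 0, -0.4, 0, 0]
    - [0, 0, -0.3, 0, 0]
    - [0, 0, -0.2, 0, 0]
    - [0, 0, -0.15, 0, 0]
    - [0, 0, -0.1, 0, 0]
    - [0, 0, -0.05, 0, 0]

```text
t: 11.98
eef_pos: [550.5, -334.5, 322.4]
eef_rot: [[0.952, 0.304, 0.029], [0.305, -0.952, -0.033], [0.017, 0.04, -0.999]]
ft_force: [-0.2, -0.6, -1.1]
grip_width: 11.8
```

```bash
python3 -c "
from h import *
pq(); go(536,176,300,-78)
i,K,E=cap('side','s8');crop(i,330,20,470,180,4,'s8c')
i,K,E=cap('top','t8');crop(i,400,150,520,240,6,'t8c')"
```

```text
11.98 q [-0.7308  0.2718  1.3306 -0.0055  1.4956  0.5307] p [ 550.5 -334.5  322.4] tilt [ 0.0288 -0.0332] tau [ -0.  -45.8 -34.7  -0.   -0.2  -0. ]
t 11.98 pos [ 550.5 -334.5  322.4] yaw -72.28 tilt [ 0.0288 -0.0332] w 11.8 F [-0.2 -0.6 -1.1] q [-0.73  0.27  1.33 -0.01  1.5   0.53]
units [  3.54 -12.28   0.12] turn units 1.14
```

View pics/s8c.png

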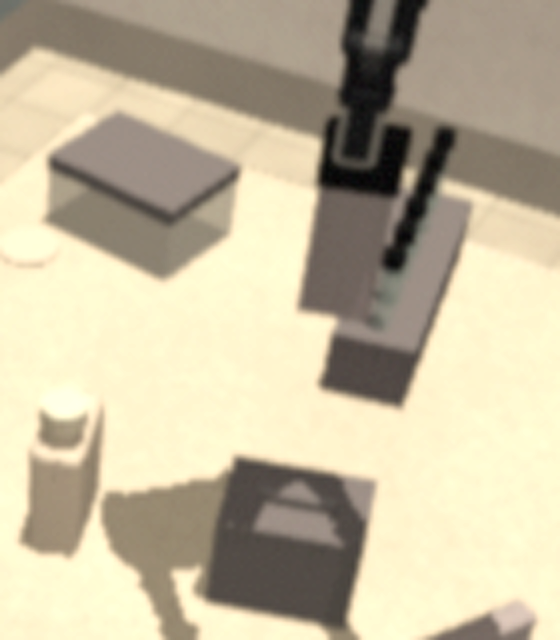

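View pics/t8c.png

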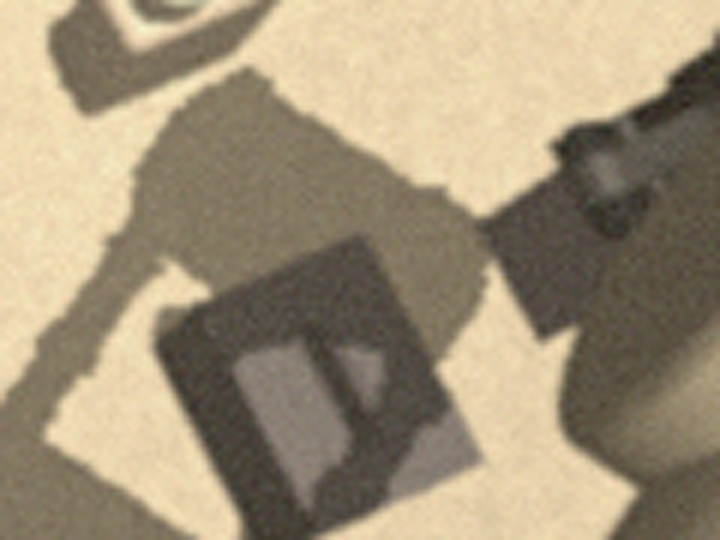

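```bash
cat >> h.py <<'E'
def ray(K,E,uv):
    d=E[:3,:3]@np.linalg.inv(K)@np.array([*uv,1.]); return E[:3,3],d/np.linalg.norm(d)
def tri(rays):
    A=np.zeros((3,3));b=np.zeros(3)
    for o,d in rays:
        M=np.eye(3)-np.outer(d,d);A+=M;b+=M@o
    p=np.linalg.solve(A,b); return p,[round(float(np.linalg.norm((np.eye(3)-np.outer(d,d))@(p-o))),1) for o,d in rays]
E
python3 -c "
from h import *
_,K,E=load('t8');_,Ks,Es=load('s8')
for a,b in [((487,225),(300,305)),((540,338),(372,318))]:
    print(tri([ray(K,E,np.array(a)/6+[400,150]-.42),ray(Ks,Es,np.array(b)/4+[330,20]-.375)]))
"
```

```text
(array([ 564.47778184, -331.12289714,  199.88748634]), [1.2, 1.2])
(array([ 526.83467521, -339.90819443,  201.2847086 ]), [0.8, 0.8])
```

>>> step_arm:
  commands:
    - [0.1, -0.4, 0, 0, 0]
    - [0.3, -0.9, 0, 0, 0]
    - [0.3, -0.9, 0, 0, 0]
    - [0.3, -0.9, 0, 0, 0]
    - [0.3, -0.9, 0, 0, 0]
    - [0.3, -0.9, 0, 0, 0]
    - [0.3, -0.9, 0, 0, 0]
    - [0.3, -0.9, 0, 0, 0]
    - [0.3, -0.9, 0, 0, 0]
    - [0.3, -0.9, 0, 0, 0]
    - [0.2, -0.7, 0, 0, 0]
    - [0.2, -0.5, 0, 0, 0]

```text
t: 13.08
eef_pos: [548.6, 87.8, 292.8]
eef_rot: [[0.956, 0.294, 0.006], [0.294, -0.955, -0.026], [-0.002, 0.026, -1.0]]
ft_force: [0.6, 0.2, -0.4]
grip_width: 11.8
```

```bash
python3 -c "
from h import *
pq(); go(541,178,310,-78)
"
```

```text
13.08 q [-0.0456  0.0826  1.602  -0.0254  1.4504  1.2293] p [548.6  87.8 292.8] tilt [ 0.0055 -0.0255] tau [ -1.7 -39.  -33.4  -0.    0.1  -0.4]
t 13.08 pos [548.6  87.8 292.8] yaw -72.88 tilt [ 0.0055 -0.0255] w 11.8 F [ 0.6  0.2 -0.4] q [-0.05  0.08  1.6  -0.03  1.45  1.23]
units [ 0.48 -2.2  -0.49] turn units 1.02
```

>>> step_arm:
  commands:
    - [0.1, -0.5, 0, 0.5, 0]
    - [0.1, -0.5, -0.1, 0.5, 0]
    - [0.1, -0.5, -0.1, 0, 0]
    - [0.1, -0.3, -0.1, 0, 0]
    - [0, -0.1, 0, 0, 0]

```text
t: 13.5
eef_pos: [541.3, 174.3, 295.8]
eef_rot: [[0.977, 0.212, -0.007], [0.212, -0.977, -0.025], [-0.012, 0.023, -1.0]]
ft_force: [1.2, 0.0, 0.3]
grip_width: 11.9
```

```bash
python3 -c "
from h import *
pq(); go(541,178,290,-78)
i,K,E=cap('side','s9');crop(i,220,190,360,330,4.2,'s9c')
i,K,E=cap('top','t9');crop(i,160,180,290,290,6,'t9c')
i,K,E=cap('wrist','w9')"
```

```text
13.5 q [ 0.1113  0.1265  1.5486 -0.024   1.476   1.4707] p [541.3 174.3 295.8] tilt [-0.0067 -0.0248] tau [  0.1 -38.7 -33.8  -0.    0.1   0.1]
t 13.5 pos [541.3 174.3 295.8] yaw -77.74 tilt [-0.0067 -0.0248] w 11.9 F [1.2 0.  0.3] q [ 0.11  0.13  1.55 -0.02  1.48  1.47]
units [ 0.01 -0.09  0.14] turn units 0.05
```

View pics/s9c.png

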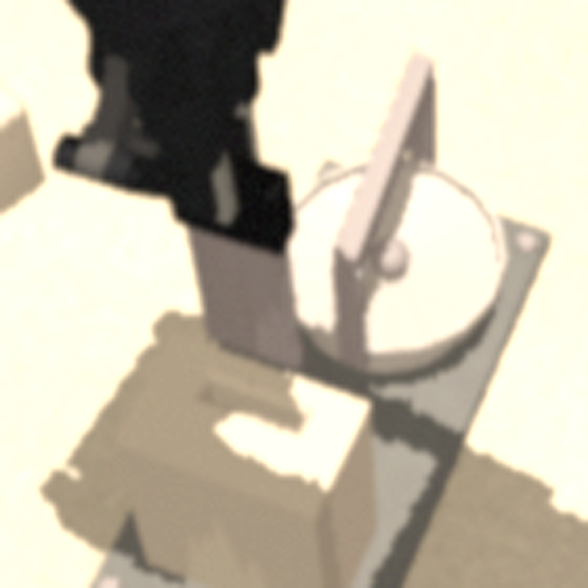

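View pics/t9c.png

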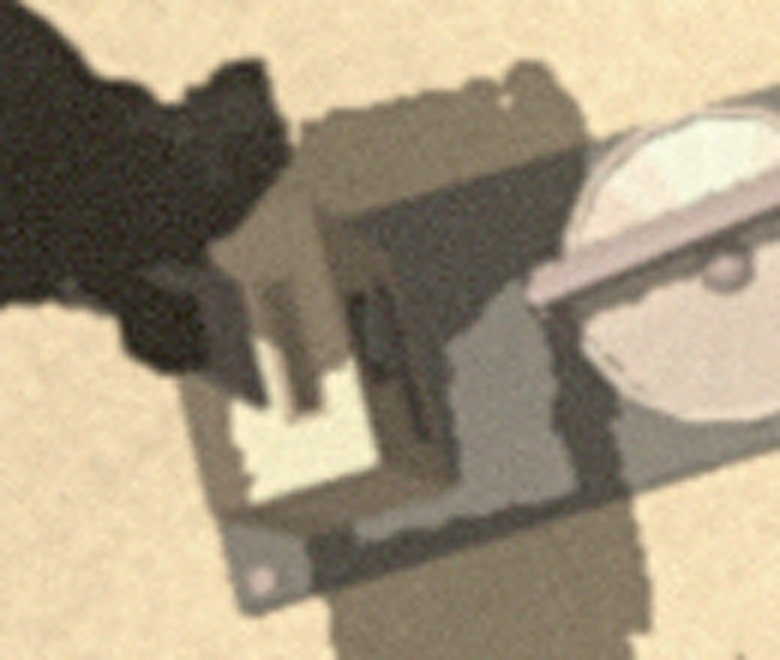

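View pics/w9.png

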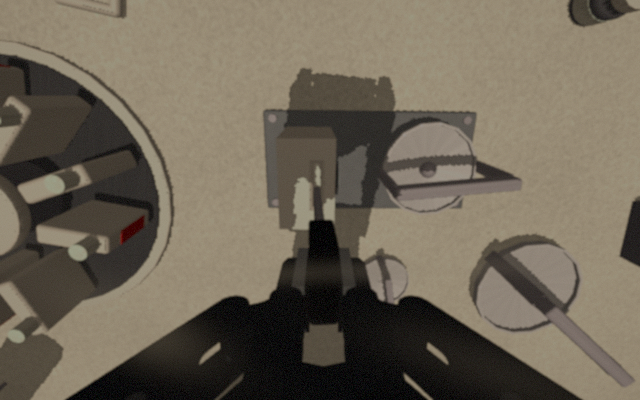

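```bash
python3 -c "
from h import *
_,K,E=load('t9');_,Ks,Es=load('s9')
P=[]
for a,b in [((210,243),(212,342)),((265,408),(300,367))]:
    p=tri([ray(K,E,np.array(a)/6+[160,180]-.42),ray(Ks,Es,np.array(b)/4.2+[220,190]-.38)]);print(p);P.append(p[0])
print(sum(P)/2, np.degrees(np.arctan2(*(P[0]-P[1])[1::-1])))
# slot ends triangulated from t1/s1
T=lambda p:ray(K,E,np.array(p)/5.+[170,180]-.4)
S=lambda p:ray(Ks,Es,np.array(p)/3.5+[230,190]-.36)
for a,b in [((175.5,234),(136,324)),((204.5,345),(215.5,353)),((190,290),(176,339))]: print('slot',tri([T(a),S(b)]))
for a,b in [((205,162),(133,285)),((267,385),(273,340)),((130,432),(232,433)),((68,205),(62,370))]: print('reader',tri([T(a),S(b)]))
"
```

```text
(array([557.58786366, 184.02992616, 171.32685312]), [6.6, 6.6])
(array([513.49643793, 172.60570989, 172.01769577]), [1.6, 1.6])
[535.5421508  178.31781802 171.67227444] 14.526060267736398
slot (array([560.18552406, 181.80947417, 123.41550903]), [0.7, 0.7])
slot (array([516.77400748, 172.84030031, 123.82555216]), [1.4, 1.4])
slot (array([538.16181056, 177.35948304, 123.3886641 ]), [1.0, 1.0])
reader (array([581.28008851, 166.60412446, 124.1408646 ]), [5.4, 5.4])
reader (array([498.83963281, 150.34006391, 121.04933236]), [0.9, 0.9])
reader (array([486.32544249, 202.30690153, 123.15129431]), [0.7, 0.7])
reader (array([575.02974805, 222.12273961, 124.29744211]), [0.1, 0.1])
```

```bash
python3 -c "
from h import *
i,K,E=load('w9'); crop(np.clip(i.astype(int)*1.5,0,255).astype(np.uint8),260,110,380,240,6,'w9c')
print(proj(K,E,[[538.2,177.4,127],[559.7,182,127],[516.7,172.8,127]]))"
```

```text
[[312.91230507 187.83277109]
 [312.71999903 165.30641713]
 [313.09571365 209.31689301]]
```

View pics/w9c.png

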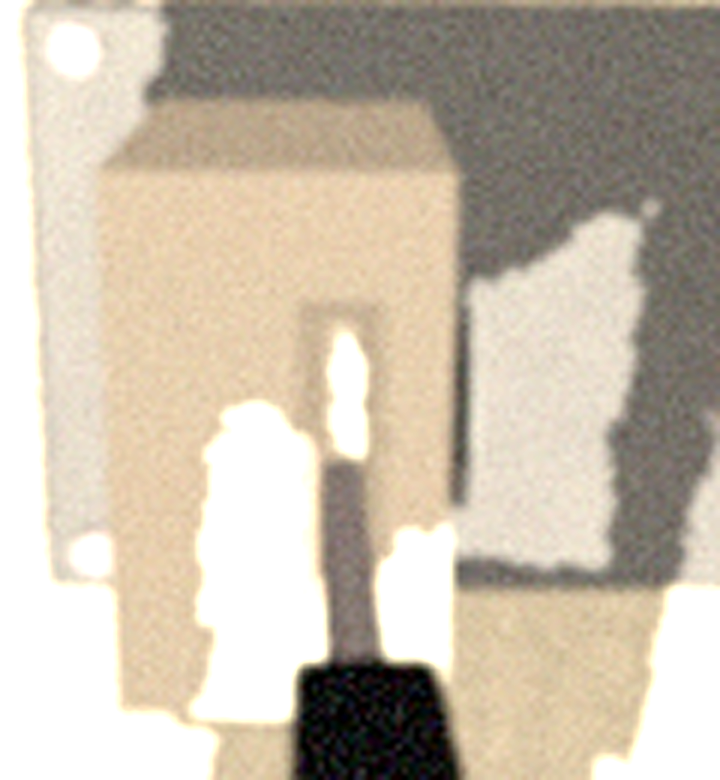

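```bash
python3 -c "
from h import *
i,K,E=load('w9')
f=lambda p,z:plane(K,E,np.array(p)/6+[260,110]-.42,z)[0]
a=np.radians(12);ux=np.array([np.cos(a),np.sin(a),0])
for z in (172,175):
  b=f((345,460),z); print('blade end',b, 'ctr',b-20*ux)
s=f((342,327),124);so=f((341,300),127); print('slot',s-22*ux,so-25*ux)
for p in [(101,170),(457,170)]: print(f(p,127))
"
```

```text
blade end [553.05787279 176.63006222 172.        ] ctr [533.49492078 172.4718284  172.        ]
blade end [553.89032854 176.81838701 175.        ] ctr [534.32737653 172.66015319 175.        ]
slot [539.45881451 173.98453605 124.        ] [541.27363295 174.52283631 127.        ]
[577.66331662 219.38665565 127.        ]
[588.94617872 166.53427425 127.        ]
```

>>> step_arm:
  commands:
    - [0.1, 0, 0.1, 0, 0]
    - [0.04, 0, 0.4, 0, 0]
    - [0, 0, 0.3, 0, 0]
    - [0, 0, 0, 0, 0]

```text
t: 13.98
eef_pos: [547.5, 168.7, 260.8]
eef_rot: [[0.978, 0.206, -0.008], [0.206, -0.978, -0.027], [-0.013, 0.025, -1.0]]
ft_force: [-0.6, 0.0, -1.6]
grip_width: 12.0
```

```bash
python3 -c "
from h import *
pq(); go(546.8,175.5,265,-78)
i,K,E=cap('wrist','w10')
crop(np.clip(i.astype(int)*1.5,0,255).astype(np.uint8),260,110,380,240,6,'w10c')"
```

```text
13.98 q [ 0.1014  0.1592  1.5814 -0.0267  1.4114  1.4687] p [547.5 168.7 260.8] tilt [-0.0077 -0.0272] tau [  0.2 -41.8 -35.3  -0.1  -0.3   0. ]
t 13.98 pos [547.5 168.7 260.8] yaw -78.08 tilt [-0.0077 -0.0272] w 12.0 F [-0.6  0.  -1.6] q [ 0.1   0.16  1.58 -0.03  1.41  1.47]
units [ 0.02 -0.17 -0.11] turn units -0.02
```

View pics/w10c.png

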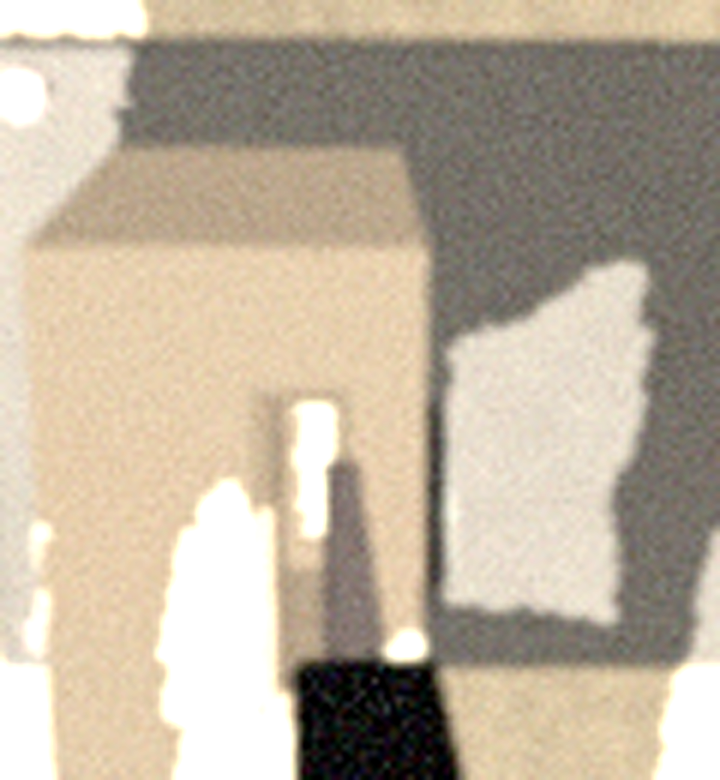

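```bash
cat >> h.py <<'E'
def wdiff(fn,c0,be,so,zb,fx=6):
    i,K,E=load(fn)
    f=lambda p,z:plane(K,E,np.array(p)/fx+c0-.42,z)[0]
    a=np.radians(12);ux=np.array([np.cos(a),np.sin(a),0])
    b=f(be,zb)-20*ux; s=f(so,127)-25*ux
    R=arm.read_state()["eef_rot"]; d=s-b; d[2]=0
    print("blade",b,"slot",s,"d",d,"tool units",np.round(R.T@d/40,3))
E
python3 -c "
from h import *
for z in (136,139,142): wdiff('w10',[260,110],(347,460),(303,395),z)"
```

```text
blade [539.80609346 167.49702332 136.        ] slot [540.40540653 173.76493301 127.        ] d [0.59931308 6.26790968 0.        ] tool units [ 0.047 -0.15  -0.004]
blade [540.63706577 167.68909869 139.        ] slot [540.40540653 173.76493301 127.        ] d [-0.23165923  6.07583432  0.        ] tool units [ 0.026 -0.15  -0.004]
blade [541.46803808 167.88117405 142.        ] slot [540.40540653 173.76493301 127.        ] d [-1.06263154  5.88375896  0.        ] tool units [ 0.004 -0.149 -0.004]
```

>>> step_arm:
  commands:
    - [0.02, -0.12, 0, 0, 0]
    - [0, -0.02, 0, 0, 0]
    - [0, 0, 0, 0, 0]

```text
t: 14.28
eef_pos: [547.9, 173.8, 262.3]
eef_rot: [[0.979, 0.205, -0.006], [0.204, -0.979, -0.027], [-0.012, 0.025, -1.0]]
ft_force: [-0.6, 0.6, -0.4]
grip_width: 12.1
```

```bash
python3 -c "
from h import *
pq()
i,K,E=cap('wrist','w11')
crop(np.clip(i.astype(int)*1.5,0,255).astype(np.uint8),260,110,380,240,6,'w11c')"
```

```text
14.28 q [ 0.1103  0.1622  1.575  -0.0267  1.4136  1.4795] p [547.9 173.8 262.3] tilt [-0.0063 -0.0273] tau [ -0.  -40.  -33.4  -0.1   0.1   0. ]
```

View pics/w11c.png

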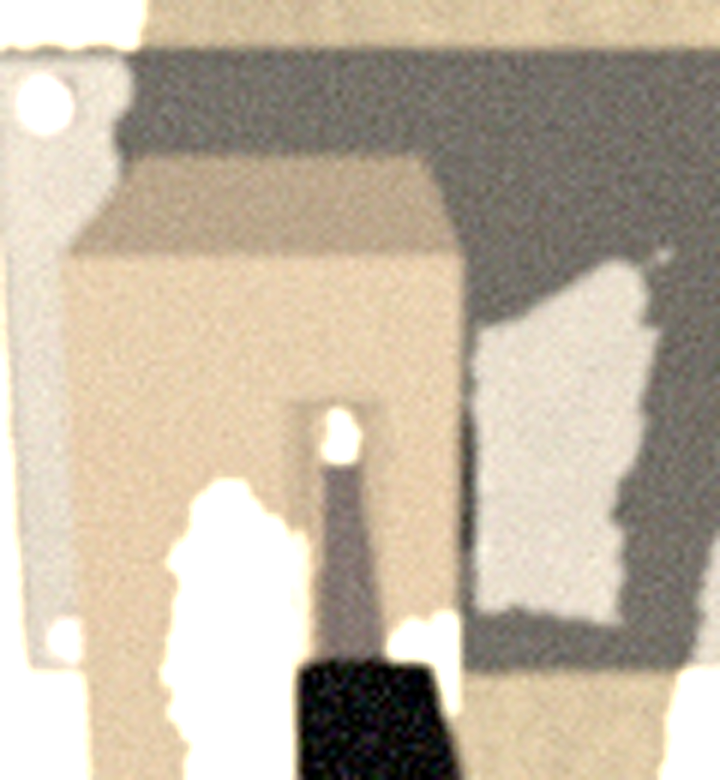

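```bash
python3 -c "
from h import *
for z in (138,141): wdiff('w11',[260,110],(344,464),(334,402),z)"
```

```text
blade [539.85104513 172.88147353 138.        ] slot [540.48013109 174.32093313 127.        ] d [0.62908597 1.4394596  0.        ] tool units [ 0.023 -0.032 -0.001]
blade [540.6853675 173.0682494 141.       ] slot [540.48013109 174.32093313 127.        ] d [-0.20523641  1.25268373  0.        ] tool units [ 0.001 -0.032 -0.001]
```

>>> step_arm:
  commands:
    - [0.01, -0.04, 0.1, 0, 0]
    - [0, -0.02, 0.2, 0, 0]
    - [0, -0.01, 0.2, 0, 0]

```text
t: 14.58
eef_pos: [549.8, 176.7, 245.8]
eef_rot: [[0.979, 0.205, 0.002], [0.205, -0.978, -0.027], [-0.003, 0.026, -1.0]]
ft_force: [-3.1, -1.1, 1.3]
grip_width: 11.9
```

```bash
python3 -c "
from h import *
pq();go(548,175,189)
i,K,E=cap('wrist','w12')
crop(np.clip(i.astype(int)*1.5,0,255).astype(np.uint8),260,110,380,240,6,'w12c')"
```

```text
14.58 q [ 0.1151  0.1749  1.5935 -0.0271  1.3743  1.4849] p [549.8 176.7 245.8] tilt [ 0.0021 -0.0266] tau [  0.1 -35.2 -29.3   0.1  -0.5   0. ]
t 14.58 pos [549.8 176.7 245.8] yaw -78.18 tilt [ 0.0021 -0.0266] w 11.9 F [-3.1 -1.1  1.3] q [ 0.12  0.17  1.59 -0.03  1.37  1.48]
units [-0.05 -0.01  1.42] turn units None
```

View pics/w12c.png

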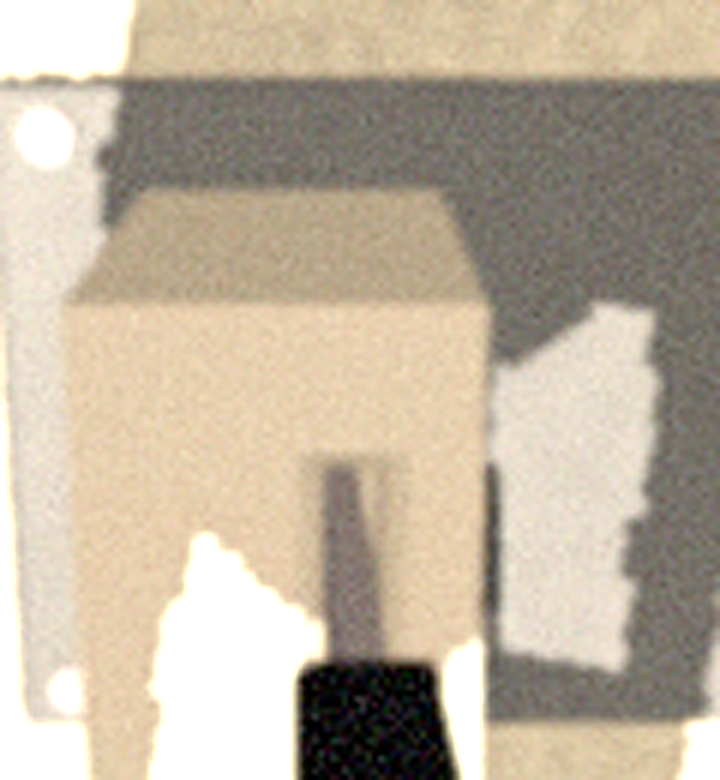

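>>> step_arm:
  commands:
    - [-0.08, 0.03, 0, 0, 0]
    - [-0.02, 0, 0.1, 0, 0]
    - [-0.02, 0, 0.15, 0, 0]

```text
t: 14.88
eef_pos: [544.1, 174.2, 232.5]
eef_rot: [[0.979, 0.205, -0.001], [0.205, -0.978, -0.027], [-0.006, 0.026, -1.0]]
ft_force: [1.5, 0.0, -0.4]
grip_width: 11.7
```

```bash
python3 -c "
from h import *
pq();go(548,175,189)
i,K,E=cap('wrist','w13')
crop(np.clip(i.astype(int)*1.5,0,255).astype(np.uint8),260,110,380,240,6,'w13c')"
```

```text
14.88 q [ 0.1117  0.1714  1.6243 -0.0271  1.3495  1.4819] p [544.1 174.2 232.5] tilt [-0.0006 -0.0267] tau [  0.1 -39.9 -32.6  -0.2   0.7  -0. ]
t 14.88 pos [544.1 174.2 232.5] yaw -78.16 tilt [-0.0006 -0.0267] w 11.7 F [ 1.5  0.  -0.4] q [ 0.11  0.17  1.62 -0.03  1.35  1.48]
units [ 0.11 -0.03  1.09] turn units None
```

View pics/w13c.png

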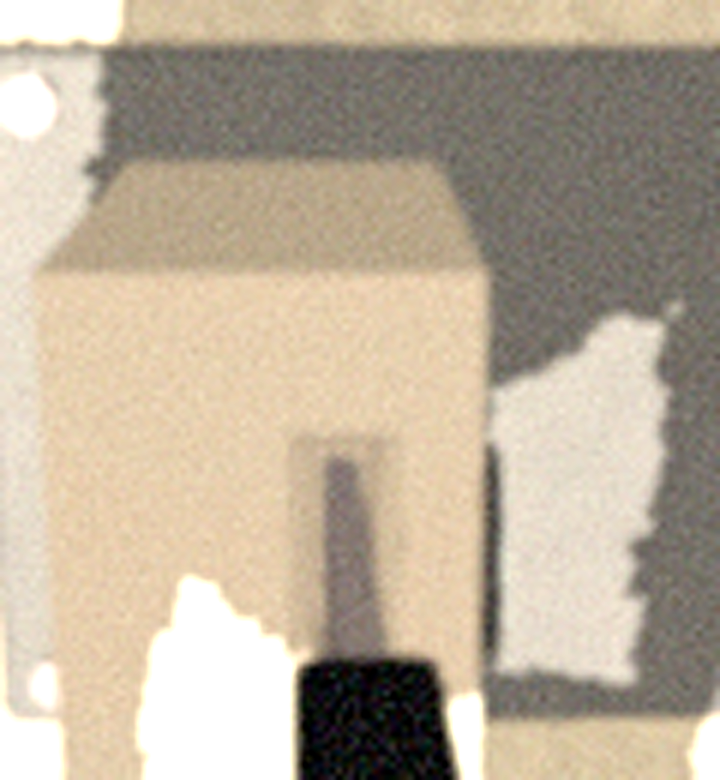

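>>> step_arm:
  commands:
    - [0.04, 0, 0.1, 0, 0]
    - [0.02, 0, 0.2, 0, 0]
    - [0, -0.01, 0.2, 0, 0]

```text
t: 15.18
eef_pos: [546.5, 174.4, 210.3]
eef_rot: [[0.979, 0.205, -0.0], [0.205, -0.978, -0.027], [-0.006, 0.026, -1.0]]
ft_force: [-0.5, -0.0, -1.0]
grip_width: 11.8
```

```bash
python3 -c "
from h import *
pq();go(547,175,189)
"
```

```text
15.18 q [ 0.1116  0.1963  1.6409 -0.0274  1.3077  1.4832] p [546.5 174.4 210.3] tilt [-0.0003 -0.0267] tau [  0.  -41.5 -33.2  -0.1   0.2  -0. ]
t 15.18 pos [546.5 174.4 210.3] yaw -78.17 tilt [-0.0003 -0.0267] w 11.8 F [-0.5 -0.  -1. ] q [ 0.11  0.2   1.64 -0.03  1.31  1.48]
units [ 0.02 -0.03  0.53] turn units None
```

>>> step_arm:
  commands:
    - [0.01, -0.01, 0.12, 0, 0]
    - [0, 0, 0.12, 0, 0]

```text
t: 15.35
eef_pos: [545.8, 174.5, 197.8]
eef_rot: [[0.979, 0.205, -0.004], [0.205, -0.978, -0.027], [-0.009, 0.026, -1.0]]
ft_force: [0.3, -0.1, -1.7]
grip_width: 11.7
```

>>> step_arm:
  commands:
    - [0, 0, 0.1, 0, 0]

```text
t: 15.43
eef_pos: [545.3, 174.3, 192.6]
eef_rot: [[0.979, 0.205, -0.005], [0.205, -0.978, -0.027], [-0.011, 0.026, -1.0]]
ft_force: [-0.4, 0.4, -0.6]
grip_width: 12.3
```

>>> step_arm:
  commands:
    - [0, 0, 0.1, 0, 0]

```text
t: 15.52
eef_pos: [545.3, 174.2, 188.4]
eef_rot: [[0.979, 0.205, -0.005], [0.205, -0.978, -0.027], [-0.011, 0.026, -1.0]]
ft_force: [-5.3, -1.0, 34.9]
grip_width: 11.9
```

>>> step_arm:
  commands:
    - [0, 0, 0, 0, 0.5]
    - [0, 0, 0, 0, 0.6]
    - [0, 0, 0, 0, 0.6]

```text
t: 15.77
eef_pos: [545.8, 174.2, 188.4]
eef_rot: [[0.979, 0.205, -0.004], [0.205, -0.978, -0.027], [-0.01, 0.026, -1.0]]
ft_force: [-0.1, 0.1, -0.1]
grip_width: 47.8
```

```bash
python3 -c "
from h import *
pq();go(547,175,300)
"
```

```text
15.77 q [ 0.1116  0.2187  1.6601 -0.0279  1.2702  1.4843] p [545.8 174.2 188.4] tilt [-0.0042 -0.0273] tau [ -0.  -40.5 -31.7  -0.1   0.    0. ]
t 15.77 pos [545.8 174.2 188.4] yaw -78.16 tilt [-0.0042 -0.0273] w 47.8 F [-0.1  0.1 -0.1] q [ 0.11  0.22  1.66 -0.03  1.27  1.48]
units [ 0.01  0.06 -2.79] turn units None
```

Let go. Rise gently and look.

>>> step_arm:
  commands:
    - [0, 0, -0.2, 0, 1]
    - [0, 0, -0.4, 0, 1]
    - [0, 0, -0.5, 0, 1]
    - [0, 0, -0.5, 0, 1]
    - [0, 0, -0.4, 0, 1]
    - [0, 0, -0.3, 0, 1]
    - [0, 0, -0.2, 0, 1]
    - [0, 0, -0.1, 0, 1]
    - [0, 0, -0.05, 0, 1]

```text
t: 16.52
eef_pos: [545.7, 177.3, 302.5]
eef_rot: [[0.979, 0.205, -0.004], [0.205, -0.978, -0.027], [-0.01, 0.026, -1.0]]
ft_force: [0.1, 0.1, -0.6]
grip_width: 85.7
```

```bash
python3 -c "
from h import *
pq();go(562,43,300,17)
i,K,E=cap('side','s14');crop(i,220,190,380,330,4.5,'s14c')
i,K,E=cap('wrist','w14')
"
```

```text
16.52 q [ 0.117   0.1352  1.5259 -0.0267  1.4876  1.4836] p [545.7 177.3 302.5] tilt [-0.004  -0.0272] tau [  0.  -39.5 -33.9  -0.1   0.   -0. ]
t 16.52 pos [545.7 177.3 302.5] yaw -78.16 tilt [-0.004  -0.0272] w 85.7 F [ 0.1  0.1 -0.6] q [ 0.12  0.14  1.53 -0.03  1.49  1.48]
units [-0.29  3.37  0.15] turn units -19.03
```

View pics/s14c.png

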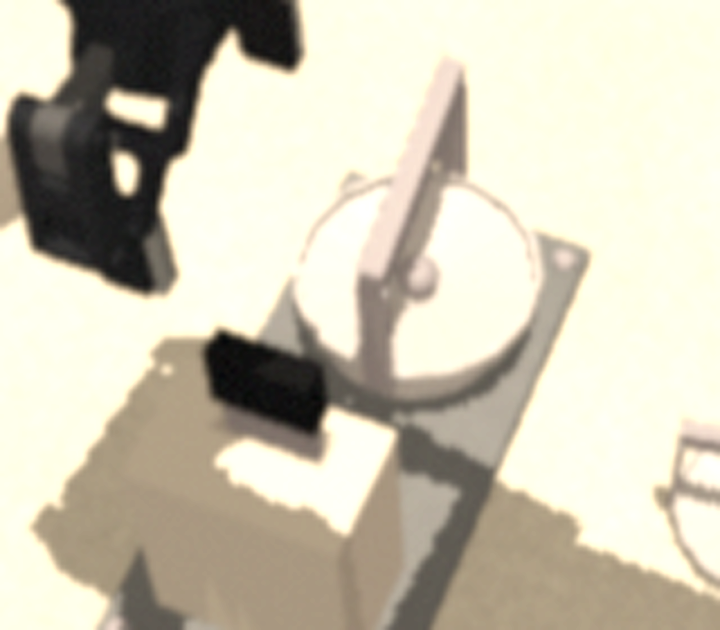

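View pics/w14.png

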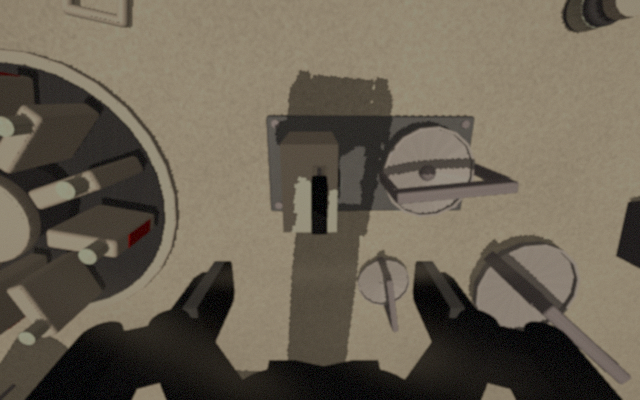

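>>> step_arm:
  commands:
    - [0, 0.3, 0, -0.5, 1]
    - [0, 0.5, 0, -0.5, 1]
    - [0, 0.6, 0, 0, 1]
    - [0, 0.6, 0, 0, 1]
    - [-0.1, 0.4, 0, 0, 1]
    - [-0.1, 0.3, 0, 0, 1]
    - [0, 0.1, 0, -1, 1]
    - [0, 0, 0, -1, 1]
    - [0, 0, 0, -1, 1]
    - [0, 0, 0, -1, 1]
    - [0, 0, 0, -1, 1]
    - [0, 0, 0, -1, 1]
    - [0, 0, 0, -1, 1]
    - [0, 0, 0, -1, 1]
    - [0, 0, 0, -1, 1]
    - [0, 0, 0, -1, 1]
    - [0, 0, 0, -1, 1]
    - [0, 0, 0, -1, 1]
    - [0, 0, 0, -1, 1]

```text
t: 18.2
eef_pos: [559.0, 61.7, 278.3]
eef_rot: [[0.083, 0.995, -0.05], [0.996, -0.084, -0.024], [-0.028, -0.048, -0.998]]
ft_force: [-1.2, -0.4, 0.4]
grip_width: 85.5
```

```bash
python3 -c "
from h import *
pq();go(562,43,300,17)"
```

```text
18.2 q [-0.0903  0.1481  1.5598 -0.0287  1.4811 -0.0032] p [559.   61.7 278.3] tilt [-0.0498 -0.0242] tau [  0.  -39.5 -33.4  -0.1   0.2   1.2]
t 18.2 pos [559.   61.7 278.3] yaw -4.84 tilt [-0.0498 -0.0242] w 85.5 F [-1.2 -0.4  0.4] q [-0.09  0.15  1.56 -0.03  1.48 -0.  ]
units [-0.47  0.09 -0.53] turn units -4.37
```

>>> step_arm:
  commands:
    - [-0.1, 0, 0, -1, 1]
    - [-0.1, 0, 0, -1, 1]
    - [-0.1, 0, 0, -1, 1]
    - [-0.1, 0, 0, -1, 1]
    - [0, 0, 0, -0.3, 1]

```text
t: 18.62
eef_pos: [556.7, 45.6, 271.4]
eef_rot: [[-0.309, 0.949, -0.062], [0.951, 0.308, -0.023], [-0.002, -0.066, -0.998]]
ft_force: [-0.9, -0.1, 0.4]
grip_width: 85.0
```

```bash
python3 -c "
from h import *
pq();go(562,43,300,17)
i,K,E=cap('wrist','w15')"
```

```text
18.62 q [-0.119   0.151   1.5705 -0.0301  1.4793 -0.4297] p [556.7  45.6 271.4] tilt [-0.0622 -0.0228] tau [ -0.2 -39.4 -33.3  -0.1   0.2  -0.2]
t 18.62 pos [556.7  45.6 271.4] yaw 18.01 tilt [-0.0622 -0.0228] w 85.0 F [-0.9 -0.1  0.4] q [-0.12  0.15  1.57 -0.03  1.48 -0.43]
units [-0.11  0.06 -0.72] turn units 0.2
```

View pics/w15.png

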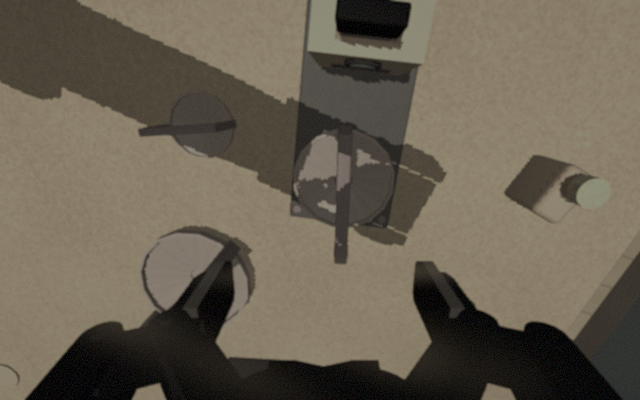

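>>> step_arm:
  commands:
    - [0, 0.02, 0.2, 0, 1]
    - [0, 0.02, 0.3, 0, 1]
    - [0, 0.02, 0.4, 0, 1]
    - [0, 0.02, 0.3, 0, 1]
    - [0, 0.02, 0.2, 0, 1]
    - [0, 0, 0.15, 0, 1]
    - [0, 0, 0.1, 0, 1]
    - [0, 0, 0.05, 0, 1]

```text
t: 19.33
eef_pos: [552.5, 46.5, 191.2]
eef_rot: [[-0.304, 0.95, -0.072], [0.953, 0.303, -0.021], [0.002, -0.075, -0.997]]
ft_force: [0.2, 0.1, -0.5]
grip_width: 85.6
```

```bash
python3 -c "
from h import *
pq();go(562,43,300,17)"
```

```text
19.33 q [-0.1186  0.2137  1.6616 -0.0304  1.3353 -0.4191] p [552.5  46.5 191.2] tilt [-0.0719 -0.0212] tau [ -0.  -40.2 -31.6  -0.1   0.3   0. ]
t 19.33 pos [552.5  46.5 191.2] yaw 17.69 tilt [-0.0719 -0.0212] w 85.6 F [ 0.2  0.1 -0.5] q [-0.12  0.21  1.66 -0.03  1.34 -0.42]
units [-0.15 -0.01 -2.73] turn units 0.14
```

>>> step_arm:
  commands:
    - [0, 0, 0, 0, 1]
    - [0, 0, 0, 0, 1]

```text
t: 19.5
eef_pos: [552.3, 46.5, 190.6]
eef_rot: [[-0.303, 0.95, -0.073], [0.953, 0.303, -0.021], [0.002, -0.076, -0.997]]
ft_force: [-0.0, 0.4, 0.8]
grip_width: 85.5
```

```bash
python3 -c "
from h import *
pq()"
```

```text
19.5 q [-0.1185  0.2142  1.6621 -0.0304  1.3351 -0.4188] p [552.3  46.5 190.6] tilt [-0.0726 -0.0211] tau [ -0.  -39.8 -31.1  -0.1   0.3   0. ]
```

>>> step_arm:
  commands:
    - [0, 0.3, 0, 0, 1]
    - [0, 0.3, 0, 0, 1]

```text
t: 19.67
eef_pos: [575.2, 53.5, 190.2]
eef_rot: [[-0.303, 0.95, -0.071], [0.953, 0.302, -0.022], [0.001, -0.075, -0.997]]
ft_force: [0.8, 0.2, 0.1]
grip_width: 85.2
```

```bash
python3 -c "
from h import *
pq()"
```

```text
19.67 q [-0.1019  0.2718  1.5944 -0.0294  1.3444 -0.4018] p [575.2  53.5 190.2] tilt [-0.0713 -0.0215] tau [ -0.4 -44.3 -30.   -0.1   0.3  -0.1]
```

>>> step_arm:
  commands:
    - [0, 0, 0, 0, 1]
    - [0, 0, 0, 0, 1]

```text
t: 19.83
eef_pos: [577.1, 53.8, 191.6]
eef_rot: [[-0.303, 0.951, -0.068], [0.953, 0.302, -0.022], [-0.0, -0.071, -0.997]]
ft_force: [0.1, 0.2, 0.3]
grip_width: 85.5
```

```bash
python3 -c "
from h import *
pq()"
```

```text
19.83 q [-0.1012  0.2729  1.5901 -0.0294  1.3443 -0.4017] p [577.1  53.8 191.6] tilt [-0.0681 -0.0218] tau [  0.  -42.5 -31.9  -0.1   0.2   0. ]
```

>>> step_arm:
  commands:
    - [-0.1, -0.2, 0, 0, 1]
    - [-0.1, -0.15, 0.4, 0, 1]
    - [0, 0, 0.6, 0, 1]
    - [0, 0, 0.4, 0, 1]
    - [0, 0, 0, 0, 1]
    - [0, 0, 0, 0, 1]
    - [0, 0, 0, 0, 1]
    - [0, 0, 0, 0, 1]

```text
t: 20.5
eef_pos: [560.3, 36.8, 141.1]
eef_rot: [[-0.303, 0.951, -0.061], [0.953, 0.302, -0.024], [-0.005, -0.066, -0.998]]
ft_force: [0.2, 0.7, 0.2]
grip_width: 85.4
```

```bash
python3 -c "
from h import *
pq();go(562,43,127,17)"
```

```text
20.5 q [-0.1329  0.2799  1.6881 -0.0342  1.2313 -0.4281] p [560.3  36.8 141.1] tilt [-0.0613 -0.0243] tau [ -0.  -40.9 -29.7  -0.1   0.3  -0. ]
t 20.5 pos [560.3  36.8 141.1] yaw 17.61 tilt [-0.0613 -0.0243] w 85.4 F [0.2 0.7 0.2] q [-0.13  0.28  1.69 -0.03  1.23 -0.43]
units [0.14 0.11 0.35] turn units 0.12
```

>>> step_arm:
  commands:
    - [0.05, 0, -0.08, 0, 1]
    - [0.05, 0, -0.05, 0, 1]
    - [0.02, 0, -0.05, 0, 1]
    - [0, 0, -0.05, 0, 1]
    - [0, 0, -0.05, 0, 1]
    - [0, 0, -0.05, 0, 1]

```text
t: 21.0
eef_pos: [561.8, 42.3, 159.7]
eef_rot: [[-0.304, 0.951, -0.055], [0.953, 0.303, -0.025], [-0.008, -0.06, -0.998]]
ft_force: [0.1, 0.1, -0.2]
grip_width: 85.7
```

```bash
python3 -c "
from h import *
pq();go(562,43,127,17)"
```

```text
21.0 q [-0.123   0.2576  1.6752 -0.0334  1.2601 -0.4203] p [561.8  42.3 159.7] tilt [-0.0545 -0.0253] tau [  0.  -41.1 -30.7  -0.1   0.2   0. ]
t 21.0 pos [561.8  42.3 159.7] yaw 17.65 tilt [-0.0545 -0.0253] w 85.7 F [ 0.1  0.1 -0.2] q [-0.12  0.26  1.68 -0.03  1.26 -0.42]
units [0.02 0.06 0.81] turn units 0.13
```

>>> step_arm:
  commands:
    - [0, 0.4, 0, 0, 1]
    - [0, 0.4, 0, 0, 1]
    - [0, 0, 0, 0, 1]
    - [0, 0, 0, 0, 1]

```text
t: 21.33
eef_pos: [593.4, 52.2, 159.2]
eef_rot: [[-0.304, 0.951, -0.053], [0.953, 0.303, -0.026], [-0.008, -0.059, -0.998]]
ft_force: [0.4, -0.1, -0.1]
grip_width: 85.5
```

```bash
python3 -c "
from h import *
pq();go(562,43,127,17)"
```

```text
21.33 q [-0.0999  0.3356  1.5795 -0.0323  1.2773 -0.3981] p [593.4  52.2 159.2] tilt [-0.0534 -0.0257] tau [  0.1 -44.5 -31.6  -0.1   0.2   0. ]
t 21.33 pos [593.4  52.2 159.2] yaw 17.65 tilt [-0.0534 -0.0257] w 85.5 F [ 0.4 -0.1 -0.1] q [-0.1   0.34  1.58 -0.03  1.28 -0.4 ]
units [ 0.03 -0.77  0.85] turn units 0.13
```

>>> step_arm:
  commands:
    - [0, -0.1, 0, 0, 1]
    - [0, -0.1, 0, 0, 1]
    - [0, -0.1, 0, 0, 1]
    - [0, -0.1, 0, 0, 1]
    - [0, -0.1, 0, 0, 1]
    - [0, -0.1, 0, 0, 1]

```text
t: 21.83
eef_pos: [566.0, 43.7, 160.4]
eef_rot: [[-0.304, 0.951, -0.056], [0.953, 0.302, -0.026], [-0.008, -0.061, -0.998]]
ft_force: [-0.4, 0.0, -0.4]
grip_width: 85.3
```

```bash
python3 -c "
from h import *
pq();go(562,43,127,17)"
```

```text
21.83 q [-0.1192  0.2683  1.6606 -0.034   1.2655 -0.4163] p [566.   43.7 160.4] tilt [-0.0561 -0.0259] tau [  0.2 -40.9 -31.2  -0.1   0.2   0. ]
t 21.83 pos [566.   43.7 160.4] yaw 17.64 tilt [-0.0561 -0.0259] w 85.3 F [-0.4  0.  -0.4] q [-0.12  0.27  1.66 -0.03  1.27 -0.42]
units [ 0.02 -0.05  0.84] turn units 0.13
```

>>> step_arm:
  commands:
    - [0, 0, -0.08, 0, 1]
    - [0, 0, -0.08, 0, 1]
    - [0, 0, -0.08, 0, 1]
    - [0, 0, -0.08, 0, 1]
    - [0, 0, -0.08, 0, 1]
    - [0, 0, -0.08, 0, 1]
    - [0, 0, -0.08, 0, 1]
    - [0, 0, -0.08, 0, 1]
    - [0, 0, -0.08, 0, 1]
    - [0, 0, -0.08, 0, 1]

```text
t: 22.67
eef_pos: [567.3, 44.4, 196.0]
eef_rot: [[-0.303, 0.951, -0.056], [0.953, 0.302, -0.026], [-0.008, -0.061, -0.998]]
ft_force: [0.8, -0.3, -0.1]
grip_width: 85.6
```

```bash
python3 -c "
from h import *
pq()"
```

```text
22.67 q [-0.1178  0.2337  1.6276 -0.0332  1.3327 -0.417 ] p [567.3  44.4 196. ] tilt [-0.0556 -0.0259] tau [ -0.  -41.  -31.7  -0.1   0.1   0. ]
```

>>> step_arm:
  commands:
    - [0, 0, 0.9, 0, 1]
    - [0, 0, 0.9, 0, 1]
    - [0, 0, 0, 0, 1]

```text
t: 22.92
eef_pos: [567.2, 42.2, 127.3]
eef_rot: [[-0.303, 0.952, -0.045], [0.953, 0.302, -0.027], [-0.012, -0.051, -0.999]]
ft_force: [-1.6, 0.9, -1.0]
grip_width: 85.1
```

```bash
python3 -c "
from h import *
pq()"
```

```text
22.92 q [-0.1217  0.3039  1.6879 -0.0349  1.1916 -0.4161] p [567.2  42.2 127.3] tilt [-0.0452 -0.0271] tau [ -0.4 -46.3 -35.   -0.1  -0.9   0. ]
```

>>> step_arm:
  commands:
    - [0, 0, -0.03, 0, 1]
    - [0, 0, -0.03, 0, 1]
    - [0, 0, -0.03, 0, 1]
    - [0, 0, -0.03, 0, 1]
    - [0, 0, -0.03, 0, 1]

```text
t: 23.33
eef_pos: [569.8, 42.3, 139.4]
eef_rot: [[-0.304, 0.952, -0.041], [0.953, 0.303, -0.028], [-0.014, -0.047, -0.999]]
ft_force: [1.1, -0.7, 0.4]
grip_width: 85.0
```

```bash
python3 -c "
from h import *
pq()"
```

```text
23.33 q [-0.1209  0.2918  1.6766 -0.0346  1.2106 -0.4162] p [569.8  42.3 139.4] tilt [-0.0409 -0.0277] tau [ -0.  -41.5 -30.   -0.1   0.1   0. ]
```

>>> step_arm:
  commands:
    - [0, 0, -0.1, 0, 1]
    - [0, 0, -0.1, 0, 1]
    - [0, 0, -0.1, 0, 1]
    - [0, 0, -0.1, 0, 1]
    - [0, 0, -0.1, 0, 1]
    - [0, 0, -0.1, 0, 1]
    - [0, 0, -0.1, 0, 1]
    - [0, 0, -0.1, 0, 1]
    - [0, 0, -0.1, 0, 1]
    - [0, 0, -0.1, 0, 1]
    - [0, 0, -0.1, 0, 1]
    - [0, 0, -0.1, 0, 1]
    - [0, 0, 0.9, 0, 1]
    - [0, 0, 0.9, 0, 1]
    - [0, 0, 0, 0, 1]
    - [0, 0, -0.03, 0, 1]
    - [0, 0, -0.03, 0, 1]
    - [0, 0, -0.03, 0, 1]

```text
t: 24.83
eef_pos: [575.1, 41.5, 133.3]
eef_rot: [[-0.304, 0.952, -0.026], [0.953, 0.303, -0.029], [-0.02, -0.034, -0.999]]
ft_force: [0.0, 0.2, 0.8]
grip_width: 85.9
```

```bash
python3 -c "
from h import *
pq()"
```

```text
24.83 q [-0.1212  0.3017  1.6771 -0.0349  1.1852 -0.416 ] p [575.1  41.5 133.3] tilt [-0.026  -0.0294] tau [ -0.  -41.2 -29.4  -0.1   0.1   0. ]
```

>>> step_arm:
  commands:
    - [0, 0, -0.1, 0, 1]
    - [0, 0, -0.1, 0, 1]
    - [0, 0, -0.1, 0, 1]
    - [0, 0, -0.1, 0, 1]
    - [0, 0, -0.1, 0, 1]
    - [0, 0, -0.1, 0, 1]
    - [0, 0, -0.1, 0, 1]
    - [0, 0, -0.1, 0, 1]
    - [0, 0, -0.1, 0, 1]
    - [0, 0, -0.1, 0, 1]
    - [0, 0, -0.1, 0, 1]
    - [0, 0, 0.9, 0, 1]
    - [0, 0, 0.8, 0, 1]
    - [0, 0, 0, 0, 1]
    - [0, 0, -0.03, 0, 1]
    - [0, 0, -0.03, 0, 1]
    - [0, 0, -0.03, 0, 1]

```text
t: 26.25
eef_pos: [582.4, 40.5, 130.1]
eef_rot: [[-0.304, 0.953, -0.006], [0.952, 0.303, -0.032], [-0.028, -0.016, -0.999]]
ft_force: [0.1, -0.7, 0.9]
grip_width: 85.8
```

```bash
python3 -c "
from h import *
pq(); go(562,43,160,17.3)"
```

```text
26.25 q [-0.1214  0.3098  1.6739 -0.0353  1.1606 -0.4158] p [582.4  40.5 130.1] tilt [-0.0064 -0.0318] tau [ -0.  -41.6 -29.5  -0.1  -0.    0. ]
t 26.25 pos [582.4  40.5 130.1] yaw 17.67 tilt [-0.0064 -0.0318] w 85.8 F [ 0.1 -0.7  0.9] q [-0.12  0.31  1.67 -0.04  1.16 -0.42]
units [ 0.19 -0.48 -0.75] turn units 0.07
```

>>> step_arm:
  commands:
    - [0.05, -0.1, -0.02, 0, 1]
    - [0.05, -0.1, -0.02, 0, 1]
    - [0.05, -0.1, -0.02, 0, 1]
    - [0.05, -0.1, -0.02, 0, 1]
    - [0, -0.05, 0, 0, 1]
    - [0, 0, 0, 0, 1]

```text
t: 26.75
eef_pos: [564.0, 43.0, 140.4]
eef_rot: [[-0.304, 0.953, 0.004], [0.952, 0.304, -0.033], [-0.033, -0.007, -0.999]]
ft_force: [-0.1, 0.0, -0.2]
grip_width: 85.4
```

```bash
python3 -c "
from h import *
pq(); go(562,43,127,17.3)
cap('wrist','w16'); i,_,_=cap('top','t16'); crop(i,200,160,360,280,5,'t16c');i,_,_=cap('side','s16');crop(i,230,150,370,330,3.3,'s16c')"
```

```text
26.75 q [-0.121   0.2469  1.7289 -0.0353  1.1584 -0.4159] p [564.   43.  140.4] tilt [ 0.0037 -0.033 ] tau [  0.  -40.5 -30.4  -0.1  -0.   -0. ]
t 26.75 pos [564.   43.  140.4] yaw 17.7 tilt [ 0.0037 -0.033 ] w 85.4 F [-0.1  0.  -0.2] q [-0.12  0.25  1.73 -0.04  1.16 -0.42]
units [ 0.03 -0.05  0.33] turn units 0.08
```

View pics/w16.png

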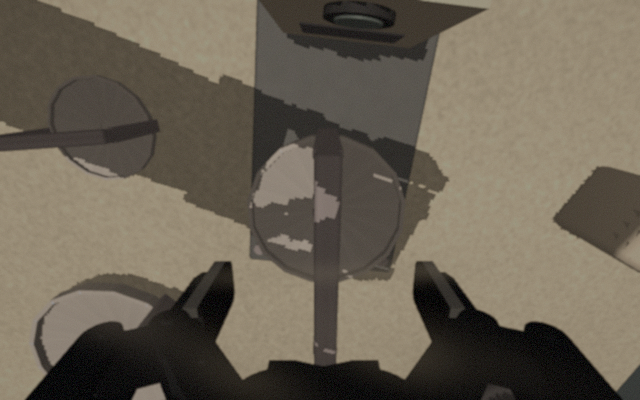

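View pics/s16c.png

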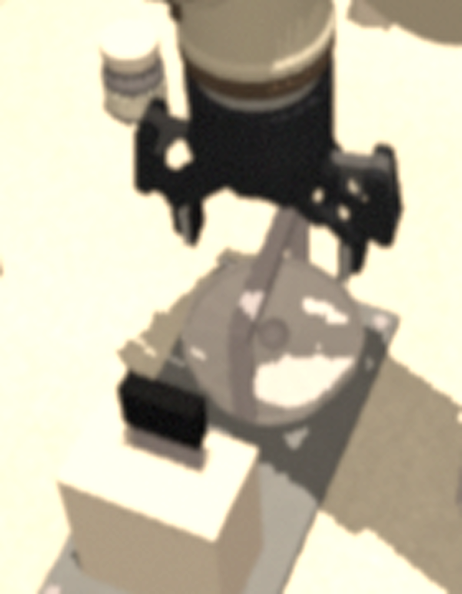

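>>> step_arm:
  commands:
    - [0.02, -0.02, 0.15, 0, 1]
    - [0, -0.01, 0.15, 0, 0.7]
    - [0, 0, 0.05, 0, 0.5]
  newtons: 25

```text
t: 27.15
eef_pos: [563.6, 42.7, 125.1]
eef_rot: [[-0.304, 0.953, 0.004], [0.952, 0.304, -0.033], [-0.033, -0.006, -0.999]]
ft_force: [0.0, 0.5, -0.9]
grip_width: 63.9
```

```bash
python3 -c "
from h import *
pq(); go(562,43,127,17.3)"
```

```text
27.15 q [-0.1216  0.2652  1.7402 -0.0357  1.1279 -0.4151] p [563.6  42.7 125.1] tilt [ 0.0045 -0.0331] tau [  0.  -41.4 -30.5  -0.1  -0.1  -0. ]
t 27.15 pos [563.6  42.7 125.1] yaw 17.68 tilt [ 0.0045 -0.0331] w 63.9 F [ 0.   0.5 -0.9] q [-0.12  0.27  1.74 -0.04  1.13 -0.42]
units [ 0.02 -0.04 -0.05] turn units 0.08
```

>>> step_arm:
  commands:
    - [0, -0.02, 0, 0, 0.3]
    - [0, 0, 0, 0, 0.25]
    - [0, 0, 0, 0, 0.2]

```text
t: 27.4
eef_pos: [561.7, 42.5, 122.9]
eef_rot: [[-0.304, 0.953, 0.001], [0.952, 0.304, -0.033], [-0.031, -0.009, -0.999]]
ft_force: [-0.1, 0.1, 0.8]
grip_width: 25.5
```

>>> step_arm:
  commands:
    - [0, 0, 0, 0, 0.12]
    - [0, 0, 0, 0, 0.1]
    - [0, 0, 0, 0, 0.0]
    - [0, 0, 0, 0, 0.0]

```text
t: 27.73
eef_pos: [561.3, 42.6, 122.4]
eef_rot: [[-0.304, 0.953, -0.0], [0.952, 0.304, -0.032], [-0.031, -0.01, -0.999]]
ft_force: [0.3, -0.2, -0.3]
grip_width: 11.7
```

```bash
python3 -c "
from h import *
pq(); go(562,43,127,17.3)
cap('wrist','w17'); i,_,_=cap('side','s17');crop(i,230,150,370,330,3.3,'s17c')"
```

```text
27.73 q [-0.1224  0.2666  1.7446 -0.0356  1.1268 -0.4157] p [561.3  42.6 122.4] tilt [-0.0002 -0.0324] tau [  0.  -40.4 -29.7  -0.1   0.   -0. ]
t 27.73 pos [561.3  42.6 122.4] yaw 17.67 tilt [-0.0002 -0.0324] w 11.7 F [ 0.3 -0.2 -0.3] q [-0.12  0.27  1.74 -0.04  1.13 -0.42]
units [ 0.    0.02 -0.12] turn units 0.07
```

View pics/s17c.png

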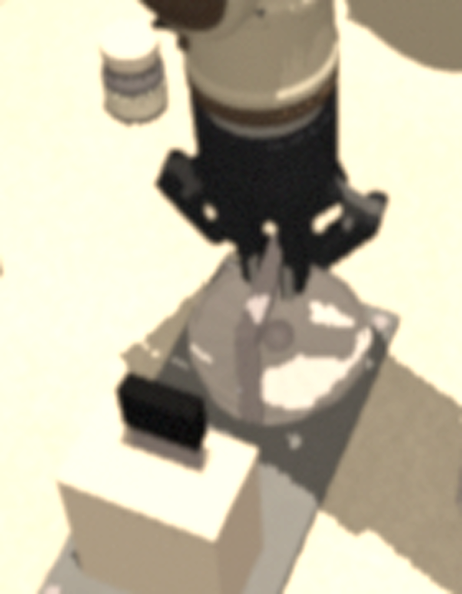

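View pics/w17.png

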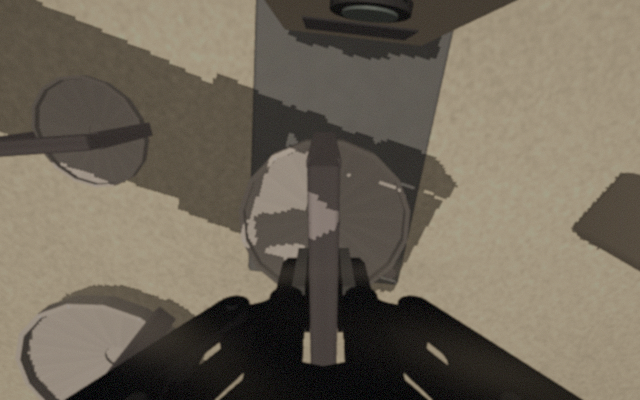

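>>> step_arm:
  commands:
    - [0, 0, 0, 0, 0]
    - [0, 0, -0.02, 0, 0]
    - [0, 0, -0.03, 0, 0]
    - [0, 0, -0.04, 0, 0]
    - [0, 0, -0.05, 0, 0]
    - [0, 0, -0.05, 0, 0]
    - [0, 0, -0.05, 0, 0]
  newtons: 60

```text
t: 28.42
eef_pos: [559.9, 43.1, 131.1]
eef_rot: [[-0.304, 0.953, -0.004], [0.952, 0.304, -0.032], [-0.029, -0.013, -0.999]]
ft_force: [0.3, 0.1, -2.8]
grip_width: 11.1
```

```bash
python3 -c "
from h import *
pq(); go(564,43,177,17.3)
i,_,_=cap('side','s18');crop(i,230,150,370,330,3.3,'s18c')"
```

```text
28.42 q [-0.1218  0.2539  1.7406 -0.0352  1.1471 -0.4159] p [559.9  43.1 131.1] tilt [-0.0037 -0.0319] tau [ -0.  -41.6 -31.2  -0.1  -0.1   0. ]
t 28.42 pos [559.9  43.1 131.1] yaw 17.67 tilt [-0.0037 -0.0319] w 11.1 F [ 0.3  0.1 -2.8] q [-0.12  0.25  1.74 -0.04  1.15 -0.42]
units [-0.07  0.08 -1.15] turn units 0.07
```

View pics/s18c.png

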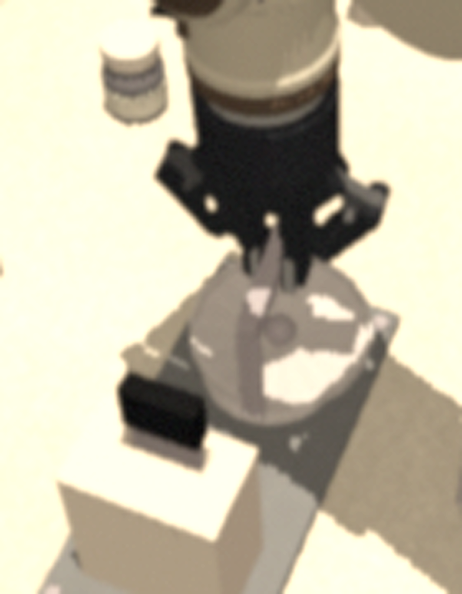

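>>> step_arm:
  commands:
    - [0, 0.01, -0.07, 0, 0]
    - [0, 0.01, -0.09, 0, 0]
    - [0, 0.01, -0.1, 0, 0]
    - [0, 0.01, -0.1, 0, 0]
    - [0, 0.01, -0.1, 0, 0]
    - [0, 0.01, -0.1, 0, 0]
    - [0, 0.01, -0.1, 0, 0]
    - [0, 0.01, -0.1, 0, 0]

```text
t: 29.13
eef_pos: [563.5, 45.3, 165.1]
eef_rot: [[-0.304, 0.953, -0.003], [0.952, 0.303, -0.032], [-0.029, -0.013, -0.999]]
ft_force: [0.1, -1.0, -2.5]
grip_width: 11.6
```

```bash
python3 -c "
from h import *
pq(); go(564,43,177,17.3)
i,_,_=cap('side','s19');crop(i,230,150,370,330,3.3,'s19c')"
```

```text
29.13 q [-0.1171  0.2207  1.7069 -0.0342  1.2135 -0.4137] p [563.5  45.3 165.1] tilt [-0.0031 -0.0319] tau [ -0.  -41.3 -32.2  -0.2  -0.1  -0. ]
t 29.13 pos [563.5  45.3 165.1] yaw 17.67 tilt [-0.0031 -0.0319] w 11.6 F [ 0.1 -1.  -2.5] q [-0.12  0.22  1.71 -0.03  1.21 -0.41]
units [-0.07 -0.01 -0.3 ] turn units 0.07
```

View pics/s19c.png

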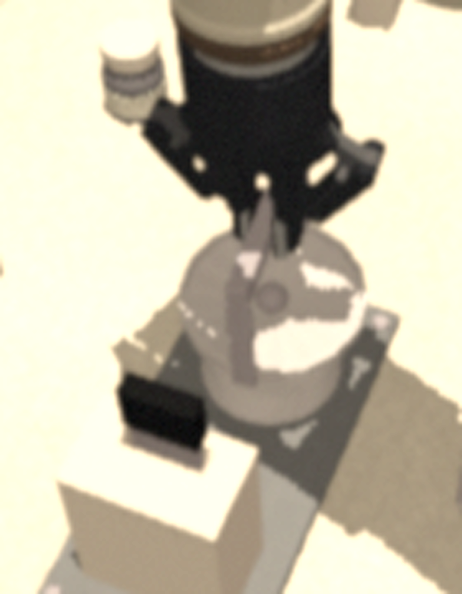

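>>> step_arm:
  commands:
    - [-0.01, 0, -0.09, 0, 0]
    - [-0.01, 0, -0.08, -0.1, 0]
    - [-0.01, 0, -0.06, -0.2, 0]
    - [0, 0, -0.04, -0.3, 0]
    - [0, 0, -0.02, -0.4, 0]
    - [0, 0, -0.02, -0.4, 0]
    - [0, 0, -0.02, -0.4, 0]
    - [0, 0, -0.02, -0.4, 0]
    - [0, 0, -0.02, -0.4, 0]

```text
t: 29.93
eef_pos: [564.5, 44.2, 183.0]
eef_rot: [[-0.524, 0.851, -0.002], [0.851, 0.524, -0.032], [-0.027, -0.018, -0.999]]
ft_force: [0.5, 0.2, -2.5]
grip_width: 11.1
```

```bash
python3 -c "
from h import *
pq(); go(564,43.5,177,102)
i,_,_=cap('side','s20');crop(i,230,150,370,330,3.3,'s20c')"
```

```text
29.93 q [-0.1187  0.2019  1.691  -0.0339  1.2466 -0.66  ] p [564.5  44.2 183. ] tilt [-0.0016 -0.0322] tau [  0.  -41.3 -32.9  -0.2  -0.    0.5]
t 29.93 pos [564.5  44.2 183. ] yaw 31.61 tilt [-0.0016 -0.0322] w 11.1 F [ 0.5  0.2 -2.5] q [-0.12  0.2   1.69 -0.03  1.25 -0.66]
units [-0.01 -0.02  0.15] turn units -14.08
```

View pics/s20c.png

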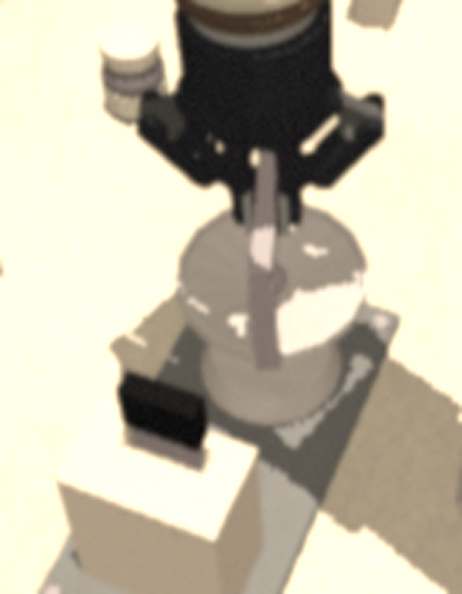

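>>> step_arm:
  commands:
    - [0, 0, 0, -0.5, 0]
    - [0, 0, 0, -0.5, 0]
    - [0, 0, 0, -0.6, 0]
    - [0, 0, 0, -0.6, 0]
    - [0, 0, 0, -0.6, 0]
    - [0, 0, 0, -0.6, 0]
    - [0, 0, 0, -0.6, 0]
    - [0, 0, 0, -0.6, 0]
    - [0, 0, 0, -0.6, 0]
    - [0, 0, 0, -0.6, 0]

```text
t: 30.82
eef_pos: [563.9, 43.9, 183.2]
eef_rot: [[-0.883, 0.469, -0.003], [0.469, 0.883, -0.032], [-0.012, -0.03, -0.999]]
ft_force: [0.5, -0.6, -2.3]
grip_width: 11.0
```

```bash
python3 -c "
from h import *
pq(); go(564,43.5,177,102)"
```

```text
30.82 q [-0.1195  0.2013  1.6913 -0.034   1.2485 -1.1909] p [563.9  43.9 183.2] tilt [-0.0032 -0.0321] tau [  0.  -41.3 -32.9  -0.2  -0.    0.7]
t 30.82 pos [563.9  43.9 183.2] yaw 62.0 tilt [-0.0032 -0.0321] w 11.0 F [ 0.5 -0.6 -2.3] q [-0.12  0.2   1.69 -0.03  1.25 -1.19]
units [-0.   -0.    0.16] turn units -8.0
```

>>> step_arm:
  commands:
    - [0, 0, 0.02, -0.6, 0]
    - [0, 0, 0.02, -0.6, 0]
    - [0, 0, 0.02, -0.6, 0]
    - [0, 0, 0.02, -0.6, 0]
    - [0, 0, 0.02, -0.6, 0]
    - [0, 0, 0.01, -0.6, 0]
    - [0, 0, 0, -0.6, 0]
    - [0, 0, 0, -0.6, 0]
    - [0, 0, 0, -0.6, 0]
    - [0, 0, 0, -0.5, 0]
    - [0, 0, 0, -0.4, 0]
    - [0, 0, 0, -0.3, 0]
    - [0, 0, 0, -0.2, 0]
    - [0, 0, 0, -0.1, 0]

```text
t: 31.98
eef_pos: [562.8, 43.2, 178.3]
eef_rot: [[-0.99, -0.144, -0.006], [-0.144, 0.989, -0.032], [0.011, -0.031, -0.999]]
ft_force: [-0.1, 0.5, -2.7]
grip_width: 11.0
```

```bash
python3 -c "
from h import *
pq(); go(564,43.5,177,102)
i,_,_=cap('side','s21');crop(i,230,150,370,330,3.3,'s21c')
i,_,_=cap('top','t21');crop(i,170,150,330,290,5,'t21c')"
```

```text
31.98 q [-0.1208  0.2061  1.6962 -0.0342  1.242  -1.825 ] p [562.8  43.2 178.3] tilt [-0.0064 -0.0318] tau [  0.  -41.3 -32.8  -0.2   0.    0. ]
t 31.98 pos [562.8  43.2 178.3] yaw 98.29 tilt [-0.0064 -0.0318] w 11.0 F [-0.1  0.5 -2.7] q [-0.12  0.21  1.7  -0.03  1.24 -1.82]
units [-0.03  0.    0.03] turn units -0.74
```

View pics/s21c.png

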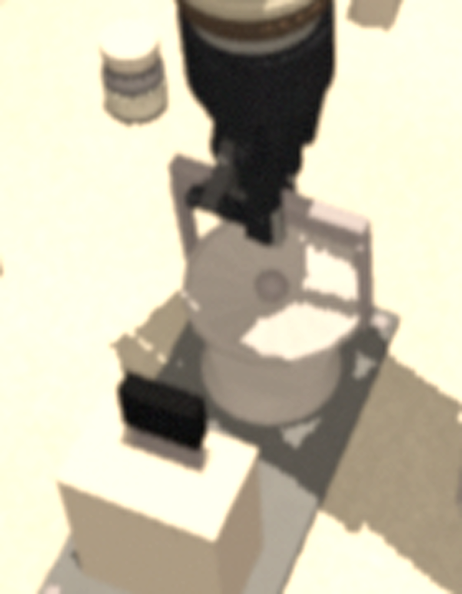

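View pics/t21c.png

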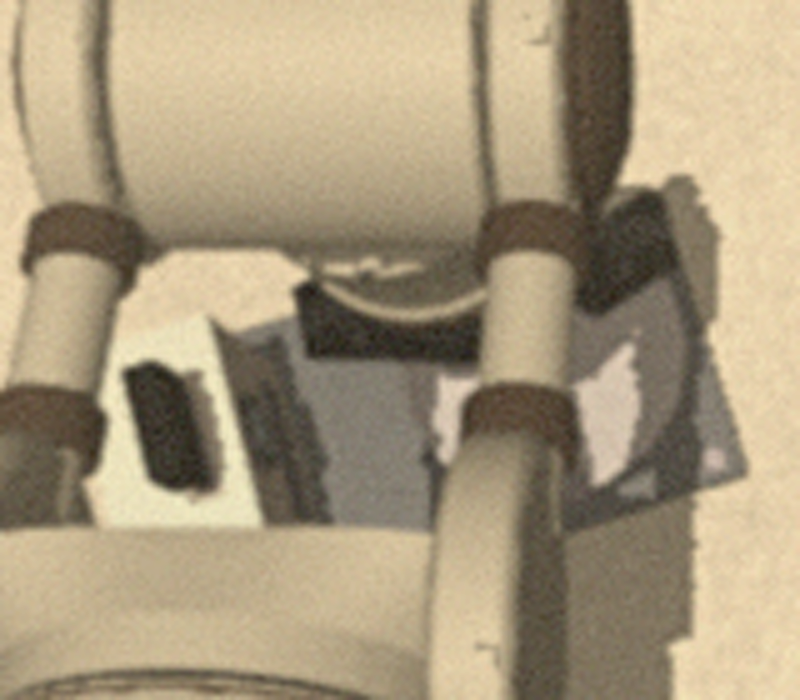

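>>> step_arm:
  commands:
    - [0, 0, 0, -0.3, 0]
    - [0, 0, 0, -0.2, 0]
    - [0, 0, 0, -0.1, 0]
    - [0, 0, 0, 0, 0]
    - [0, 0, 0, 0, 0]
    - [0, 0, 0, 0, 0]
    - [0, 0, 0, 0, 0]
    - [0, 0, 0, 0, 0]
    - [0, 0, 0, 0, 0]

```text
t: 32.83
eef_pos: [562.8, 43.2, 178.3]
eef_rot: [[-0.981, -0.194, -0.006], [-0.194, 0.98, -0.032], [0.012, -0.03, -0.999]]
ft_force: [-1.3, 0.4, -3.0]
grip_width: 11.6
```

```bash
python3 -c "
from h import *
pq(); go(564,43.5,177,102); print(arm.read_state()['joint_vel'].round(4))
i,K,E=cap('side','s22');crop(i,240,190,350,300,6.5,'s22c');cap('wrist','w22')
print((proj(K,E,[[564,43,101],[564,43,86]])-[240,190])*6.5)
print((proj(K,E,[[541.8,178,182]])-[240,190])*6.5)"
```

```text
32.83 q [-0.1208  0.2061  1.6962 -0.0342  1.242  -1.876 ] p [562.8  43.2 178.3] tilt [-0.0064 -0.0318] tau [ -0.  -41.3 -32.8  -0.2   0.    0. ]
t 32.83 pos [562.8  43.2 178.3] yaw 101.21 tilt [-0.0064 -0.0318] w 11.6 F [-1.3  0.4 -3. ] q [-0.12  0.21  1.7  -0.03  1.24 -1.88]
units [-0.03  0.    0.03] turn units -0.16
[-0.0024 -0.0019 -0.0003  0.0001  0.0003  0.0015]
[[470.5306276  290.48268624]
 [471.60118943 319.17047045]]
[[231.49496715 508.0770973 ]]
```

View pics/s22c.png

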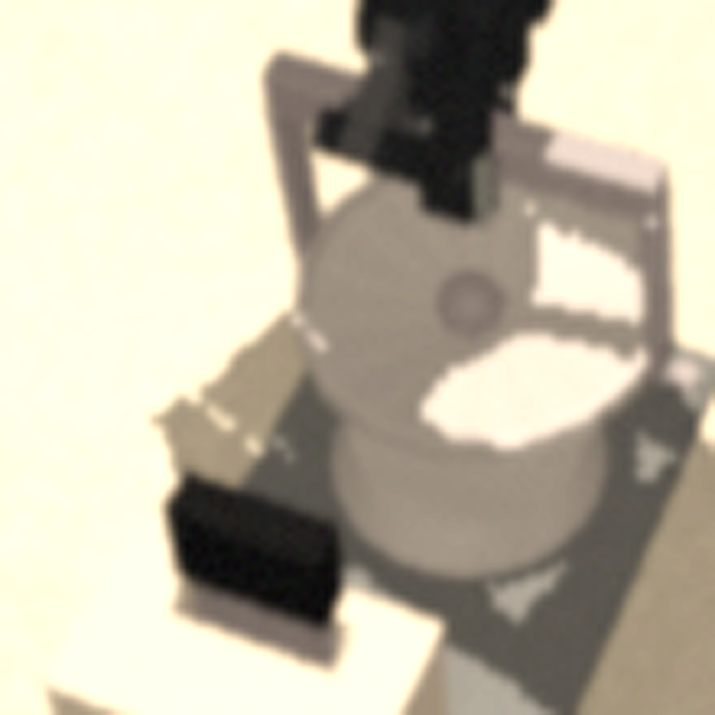

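View pics/w22.png

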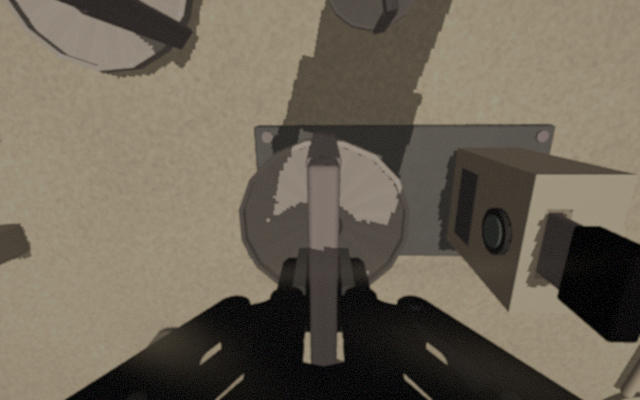

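```bash
python3 -c "
from h import *
i,K,E=load('s22')
f=lambda p:np.array(p)/6.5+[240,190]-.42
a=np.radians(11.2);u=np.array([np.cos(a),np.sin(a),0]);n=np.array([-np.sin(a),np.cos(a),0]);c=np.array([562.8,43.2,178])
for p in [(278,55),(275,75),(665,165),(660,195)]:
    o,d=ray(K,E,f(p)); s=(n@(c-o))/(n@d); P=o+s*d; print(P,(P-c)@u)
print('ball',plane(K,E,f((470,302)),101))
# rim points
R=np.array([(298,290),(322,250),(322,380),(370,418),(430,440),(560,430),(640,360)])
q=plane(K,E,f(R),106);A=np.c_[2*q[:,:2],np.ones(len(q))];b=(q[:,:2]**2).sum(1);x=np.linalg.lstsq(A,b,rcond=None)[0];print('rim',x[:2],np.sqrt(x[2]+x[0]**2+x[1]**2))
"
```

```text
[620.80969878  54.68622967 186.34510171] 59.135933447256704
[622.53417448  55.02768505 176.77506737] 60.893889143317566
[506.14962978  31.98292464 192.04110895] -57.750214074505436
[507.13950541  32.17892529 178.26403534] -56.741120411750494
ball [[562.98439088  46.2155815  101.        ]]
rim [559.75578149  46.86694489] 52.44054639649343
```

```bash
python3 -c "
from h import *
go(564,43.5,177,102); print(arm.job_done())"
```

```text
t 32.93 pos [562.8  43.2 178.3] yaw 101.21 tilt [-0.0064 -0.0318] w 11.3 F [-0.3 -0.6 -2.8] q [-0.12  0.21  1.7  -0.03  1.24 -1.88]
units [-0.03  0.    0.03] turn units -0.16
the job is handed in; nothing more can be done
None
```

I moved the filter blade from its parking block into the reader slot and let go of it while the dish was still on its seat. I then took the dish by its bar, lifted it about 56 mm and turned it about 84°. I handed the job in at 32.9 s with the dish held still above the seat. No verdict was reported.

**Last checks, from the arm's readings and the camera images:**

| Item | Result |
|---|---|
| Blade | The arm met a firm stop (35 N) at the height expected for fully home. In the last images the grip stands upright on the reader, let go. I did not measure its final depth or centring separately. |
| Ball height | About 101 mm by arm travel (lens 100 mm). The side image put it about 3 mm lower, which fits that camera's known height bias. |
| Ball position | In the middle of the dish in every picture |
| Dish position | Gripper 2–3 mm from my estimate of the seat axis; the side camera put the dish centre 2–3 mm off the gripper, within its bias |
| Bar angle | Within about 1° of station x |
| Held weight | About 2.8 N on the wrist, gripper width 11 mm |
| Flasks and jar | Not approached, and I did not measure them again at the end |

**Not ideal:**
- **Dish tilt:** the tool kept a tilt of about 0.03 rad. It had drifted to 0.07 rad, and I worked most of it out before grasping. The side image suggests the dish itself leans about 0.035–0.04 rad, under the 0.09 limit.
- **Blade grip:** the arm rose about 24 mm while the fingers closed on the blade. I therefore held it only by the upper part of its grip, but it held through the insertion.

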